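# Set the sealed cork tiles and model house out to dry

### The arm

A 6-joint arm with a two-finger parallel gripper is mounted at the origin on the work surface. World frame = base frame: x ahead of the robot, y to its left, z up, the work surface at z = 0. Lengths are in m, angles in rad, forces in N, time in s.
With the tool pointing down it reaches from about 0.275 to 0.825 m from the base axis. Payload 4.9 kg.
Tool frame: the origin (TCP) lies midway between the tips of the shut fingers; the grasp point (between the pads) lies 19 mm behind it; z points along the fingers, y is the line along which they close (so a half turn about z gives the same grasp; the last joint's range is limited). The gripper opens to 85 mm and grips with 20 to 120 N. Pads are 22 mm wide; open, the fingers measure 114 mm over their backs; the gripper's body (76 mm by 85 mm) begins 54 mm behind the grasp point. The pads swing forward as they close: fully open they stand 13 mm farther back than shut.
Start: joints at [-1.319, 0.326, -0.193, 1.052, 0, 1.437], TCP at [0.207, -0.51, 0.209] pointing down, gripper open.
Joint ranges: [-2.65, 2.65], [-0.97, 1.79], [-1.3, 1.35], [-1.93, 2.1], [-1.47, 1.37], [-3.14, 3.14]. Speed limits (rad/s): [2.57, 2.57, 3.14, 3.14, 3.14, 3.14].

### API

Orientations are given as a 3x3 rotation matrix whose columns are the frame's x, y, z axes.
In Python, from plant import sensors, imaging, ctrl, nets gives the robot as it stands.
- The arm moves only by the tool send_rows, never from a script. Its argument "deltas" is a list of rows, each a list of 7 numbers: the turn, a rotation vector about the tool's x, y, z in degrees, then the shift along the tool's x, y, z in mm, then the closure, from 0 (fully open) to 1 (shut). A call has 1 to 10 rows; each row shifts and turns the commanded pose from where the row before left it, along the tool's axes as they then stand; what a row does not reach is not made up. A row lasts 1/12 s, in which the tool goes at most 41.7 mm and 7.16 degrees, less where a joint would pass 70% of its speed; a pose out of reach is approached as far as the arm can. A call is refused whole if a number of a shift passes 41.7 or a number of a turn 7.16, either way. A call with a gripper value outside its range is refused whole. The fingers move at their own pace and stop on an object; the grip force is fixed at half the most. Time passes only in rows, so rows that do not move let the fingers close. It gives the time, the measured TCP pose, the force, the opening and the grip force at its end, in the units of the state.
- sensors.get_state(): the state, without advancing time (a new reading comes with each control period).
- imaging.read_camera(name): name is "side" or "top" or "wrist"; returns a dict with "frame" (420x560x3 uint8, red, green, blue), "K" (3x3 intrinsics, pixels), "world_to_cam" (4x4, takes a point from world to camera coordinates); the wrist camera has in their place "mount" (4x4, takes a point from camera to tool coordinates, whose origin is the TCP and whose axes are the flange's). Camera axes: x right, y up, looking along -z (the intrinsics and any distortion apply to the point x, -y, -z); pixel columns grow to the right and rows downward; lengths in m; the calibration is good to about 2 mm. A picture is of the moment at which its call begins: read the wrist's pose just before it. There is no depth.
- ctrl.close_job(): hands the job in; it is judged then, once.
Trained networks look in a picture, given as the dict that the camera call returned (one of the last four; its "shot" number tells which), for a name from the list of things; names that differ only in an ending like _2 or _b are one class to them, and where a whole thing is asked for, a point or a joint stands for the part that bears it (a point fixed in the world has none). Each returns a list of dicts, best first, with "p" (0 to 1); they miss things now and then, are a little off and sometimes report something else, mostly with a low value. They report only what shows in the picture. A call takes as long as a camera call. They do not tell look-alikes from the thing itself.
- nets.find_in(picture, thing): "xy" ([column, row] in pixels, amid what is visible of it).
- nets.spot_point(picture, thing): "xy" ([column, row] in pixels: a listed point, or the origin of a listed thing).
The state is a dict: "time": time; "joints": joint angles; "joint_velocities": joint speeds; "joint_torque": joint torques, N m; "position": TCP position; "ee_rot": TCP orientation; "ft_force": force on the tool from outside, world axes, zero at the start; "moment": the same for the moment, N m; "width": finger opening in m; "grip_force": force on a finger pad.
Only numpy, scipy, OpenCV 4.12 (cv2) and the standard library are available. Lean on these libraries where they do the work, as an engineer would, in place of code of your own. Each camera call takes 0.05 s, during which the arm holds its last target. There are 200 camera calls.

### The job

Set the freshly sealed terrain pieces out to dry. Lay all the cork tiles that are there lengthwise along the middle of the drying tray in one overlapping row without gaps: the first flat against the stop bar, and each next one propped on the far edge of the one before, its own low far edge resting on the tray at the next tick mark. Also slide the model house over the table, without lifting or tipping it, so that it stands wholly and squarely on the paper sheet, long side along the sheet's long side; leave the jar, the spray can and the ball on its cap alone.

Things in the scene. Friction and masses are not known exactly. Their poses are not given: they have to be found in the camera images.
- tray: fixed aluminium drying tray, a plate 372 mm long (its x), 100 mm wide (y), 5 mm thick, long sides without rims; origin under its centre; at its -x end a dark stop bar 80 mm wide, 12 mm high above the plate's top face; at the other end a 6 mm high lip, its inner face 356 mm from the bar's inner face
- tray_row (a point): start of the row: point on the tray's top face, mid-width, at the inner face of the stop bar; x level along the tray away from the bar, y across, z up. Pairs of black tick marks on both margins at x = 60, 102, 144, 186, 228, 270 and 312 mm: the first at the far edge of a tile flat against the bar, the others for the low edges of the following tiles
- sheet_mid (a point): centre of the paper sheet lying fixed on the table, 130 mm along its x, 150 mm along its y, practically without thickness; z up
- house_mid (a point): centre (35 mm above its underside) of the loose grey model house, a solid block 100 mm along its x, 120 mm along its y, 70 mm high, about 0.35 kg, z up, its flat roof sunk 14 mm behind a 6 mm thick parapet; plain upright walls all round, too wide to grip across
- house: the same model house, origin at the centre of its underside
- jar: bystander: clear jar with a red cap, 56 mm across, 80 mm high, origin under its centre
- spray: bystander: black spray can, 52 mm across, 150 mm high, origin under its centre
- ball: bystander: white 40 mm ball fixed on a green cap, 53 mm high in all, origin under its centre
- tile1_mid (a point): centre (half-way through the thickness) of a loose cork-faced tile, about 20 g, 60 mm along its x, 45 mm along its y, 6 mm thick along its z, brown cork above, dark board below; either end and either face may go any way; may be absent
- tile1: the same tile, origin at the centre of its underside
- tile2_mid (a point): centre of another such tile, same size and axes; may be absent
- tile2: the same tile, origin at the centre of its underside
- tile3_mid (a point): centre of another such tile, same size and axes; may be absent
- tile3: the same tile, origin at the centre of its underside
- tile4_mid (a point): centre of another such tile, same size and axes; may be absent
- tile4: the same tile, origin at the centre of its underside
- tile5_mid (a point): centre of another such tile, same size and axes; may be absent
- tile5: the same tile, origin at the centre of its underside
- tile6_mid (a point): centre of another such tile, same size and axes; may be absent
- tile6: the same tile, origin at the centre of its underside
- tile7_mid (a point): centre of another such tile, same size and axes; may be absent
- tile7: the same tile, origin at the centre of its underside
There are look-alikes about, which are no part of the job. What is shaped like the tile7 but green, purple or red is not meant.

How it is judged:
By the outcome, as a careful person would: the job done as asked, in the order asked, and still so for the second after the job is handed in, with the robot touching nothing.
Of tile1, tile2, tile3, tile4, tile5, tile6, tile7 only 5 to 7 are there at a start; the rules pass over those that are not, and their reading is None.
At some moment in a run one of house may be knocked a few centimetres aside while the robot is not near it.
Once in a run the grip may slacken for a moment while it holds something.
It also fails if it takes over 210 s, if anything falls off the work surface, if the arm or the gripper's body presses on something with over 40 N, if the wrist force passes 120 N, or if a joint passes its speed limit or range.

## Working session

There is one attempt and no reset: what is moved stays moved. The work goes in short steps, Python scripts to look and compute and a tool call to move; the robot and the scene stay as the last step left them, time stands still between calls to the robot, and variables do not carry over. Pictures are saved under pics/ and viewed, at most 16 in all, crops included, and the job is handed in when it is done.

Besides the shell and the picture viewer there is one more tool, called after "Request:" as a command line: name --pt "numbers of a row" for each row, then --argument value for the rest. send_rows: Moves the arm, as the interface text tells. Its arguments: {"type":"object","properties":{"deltas":{"type":"array","items":{"type":"array","items":{"type":"number"}}}},"required":["deltas"]}

```bash
ls; mkdir -p pics; python3 - <<'E'
from plant import sensors, imaging, ctrl, nets
import cv2,numpy as np
s=sensors.get_state(); print(s['time'],s['position'],s['ee_rot'],s['width'])
for n in ['top','side']:
    p=imaging.read_camera(n); cv2.imwrite(f'pics/{n}0.png',p['frame'][:,:,::-1])
    print(n,p['K'],p['world_to_cam'],[k for k in p])
    for t in ['tile1_mid','house_mid','sheet_mid','tray_row','jar','spray','ball','tray']:
        print(t,[(np.round(d['xy']).tolist(),round(d['p'],2)) for d in nets.spot_point(p,t)])
E
```

```text
pics
0.0 [ 0.20682188 -0.50894841  0.20819092] [[ 9.26510436e-01  3.76268829e-01 -4.24587558e-04]
 [ 3.76268989e-01 -9.26508912e-01  1.69852536e-03]
 [ 2.45717992e-04 -1.73346060e-03 -9.99998467e-01]] 0.0854732053628716
top [[384.79538107   0.         285.52876881]
 [  0.         384.79538107 206.36881029]
 [  0.           0.           1.        ]] [[ 0.0802307  -0.99676306 -0.00514121  0.02633542]
 [ 0.97563068  0.07747087  0.20528772 -0.5456169 ]
 [-0.20422492 -0.0214863   0.97868816 -0.95287854]
 [ 0.          0.          0.          1.        ]] ['frame', 'K', 'world_to_cam', 'shot']
tile1_mid []
house_mid [([425.0, 255.0], 0.68), ([297.0, 132.0], 0.51)]
sheet_mid [([441.0, 198.0], 0.91)]
tray_row [([347.0, 180.0], 0.97)]
jar [([375.0, 151.0], 0.58)]
spray [([171.0, 161.0], 0.79), ([422.0, 257.0], 0.46)]
ball [([295.0, 132.0], 0.45), ([293.0, 243.0], 0.31)]
tray [([282.0, 171.0], 0.78), ([295.0, 132.0], 0.42)]
side [[430.91058987   0.         279.62018816]
 [  0.         430.91058987 203.5026119 ]
 [  0.           0.           1.        ]] [[-0.94838886 -0.3169836  -0.00894268  0.55644123]
 [ 0.23533592 -0.72244743  0.65014361 -0.14887153]
 [-0.21254548  0.61448442  0.75975872 -1.0857385 ]
 [ 0.          0.          0.          1.        ]] ['frame', 'K', 'world_to_cam', 'shot']
tile1_mid [([251.0, 157.0], 0.17)]
house_mid [([354.0, 139.0], 0.66), ([274.0, 302.0], 0.66)]
sheet_mid [([311.0, 129.0], 0.78), ([270.0, 306.0], 0.18)]
tray_row [([325.0, 235.0], 0.7), ([272.0, 178.0], 0.67), ([273.0, 302.0], 0.28), ([353.0, 142.0], 0.23)]
jar [([252.0, 152.0], 0.92), ([252.0, 224.0], 0.39)]
spray [([187.0, 333.0], 0.94)]
ball [([208.0, 210.0], 0.59)]
tray [([251.0, 222.0], 0.92)]
```

```bash
python3 -c "
import cv2
for n in ['top','side']: cv2.imwrite(f'pics/{n}0b.png',cv2.resize(cv2.imread(f'pics/{n}0.png'),(800,600),interpolation=cv2.INTER_CUBIC))"
```

```text
(no output)
```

View pics/top0b.png

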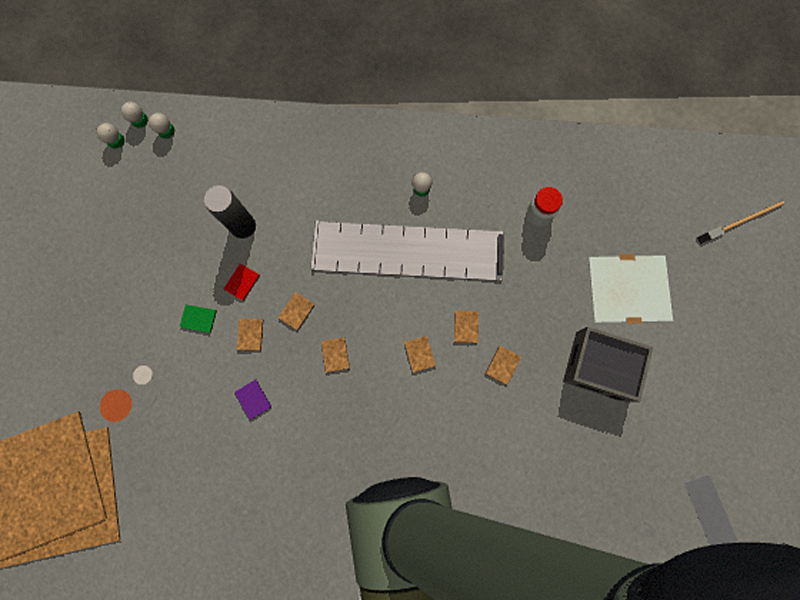

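View pics/side0b.png

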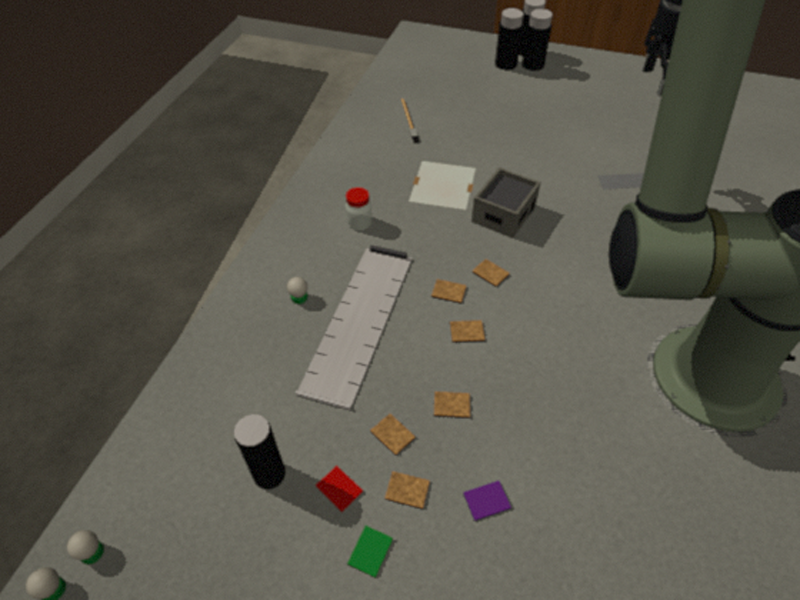

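Top view (800x600 scale) shows six cork tiles at (250,335), (296,312), (335,355), (420,355), (466,328) and (503,366). The look-alikes, not wanted, are red (242,282), green (198,319), purple (253,400) and the large cork boards bottom left. The tray's stop bar is at its right end (500,258), the house is at (612,365) and the sheet at (632,290). The side view confirms six tiles.

```bash
cat > h.py <<'E'
from plant import sensors, imaging, ctrl, nets
import cv2, numpy as np
np.set_printoptions(precision=4,suppress=True)
def cam(p,s=None):
    """camera->world 4x4"""
    if 'world_to_cam' in p: return np.linalg.inv(p['world_to_cam'])
    T=np.eye(4);T[:3,:3]=s['ee_rot'];T[:3,3]=s['position'];return T@p['mount']
def shot(n):
    s=sensors.get_state();p=imaging.read_camera(n);return p,cam(p,s)
def world(p,C,uv,z):
    uv=np.atleast_2d(uv).astype(float);K=p['K']
    d=np.c_[(uv[:,0]-K[0,2])/K[0,0],-(uv[:,1]-K[1,2])/K[1,1],-np.ones(len(uv))]@C[:3,:3].T
    o=C[:3,3];return (o+d*((z-o[2])/d[:,2])[:,None])
def pix(p,C,X):
    X=np.atleast_2d(X);c=(X-C[:3,3])@C[:3,:3];K=p['K']
    return np.c_[K[0,2]-K[0,0]*c[:,0]/c[:,2],K[1,2]+K[1,1]*c[:,1]/c[:,2]]
def rects(p,C,z,mask,amin,amax):
    n,l,st,ce=cv2.connectedComponentsWithStats(mask.astype(np.uint8));o=[]
    for i in range(1,n):
        cs,_=cv2.findContours((l==i).astype(np.uint8),cv2.RETR_EXTERNAL,cv2.CHAIN_APPROX_NONE)
        w=world(p,C,cs[0][:,0,:],z)[:,:2]
        (c,wh,a)=cv2.minAreaRect((w*1000).astype(np.float32))
        if wh[0]<wh[1]: wh=wh[::-1];a+=90
        a=(a+90)%180-90
        if amin<wh[0]*wh[1]<amax: o.append((np.array(c),np.array(wh),a,ce[i]))
    return o
def cork(f):
    hsv=cv2.cvtColor(f,cv2.COLOR_RGB2HSV)
    m=((hsv[...,0]>6)&(hsv[...,0]<22)&(hsv[...,1]>90)&(hsv[...,2]>60)).astype(np.uint8)
    return cv2.morphologyEx(m,cv2.MORPH_CLOSE,np.ones((5,5)))
def show(rs):
    for c,wh,a,ce in rs: print('c',c.round(1),'wh',wh.round(1),'ang',round(a,1),'px',ce.round(0))
E
python3 - <<'E'
from h import *
for n in ['top','side']:
    p,C=shot(n); print(n,'cam',C[:3,3]);show(rects(p,C,.006,cork(p['frame']),1000,5000))
    f=p['frame'].astype(int)
    white=(f.min(2)>150)&(f.max(2)-f.min(2)<40)
    print('white');show(rects(p,C,.003,white,8000,60000))
    for t,z in [('sheet_mid',0),('tray_row',.005),('house_mid',.035),('house',0),('jar',0),('spray',0),('ball',0)]:
        for d in nets.spot_point(p,t)[:2]: print(t,round(d['p'],2),world(p,C,d['xy'],z)[0][:2]*1000)
E
```

```text
top cam [0.3356 0.048  1.0447]
c [ 767.8 -599. ] wh [138.1   7.8] ang -61.4 px [527. 151.]
c [505.  283.7] wh [60.2 45.4] ang -26.8 px [207. 217.]
c [500.9 -44. ] wh [60.6 43.8] ang 3.6 px [326. 228.]
c [452.  366.1] wh [60.3 46.2] ang 4.6 px [174. 234.]
c [441.3  40.5] wh [60.9 46.1] ang 21.2 px [293. 248.]
c [427.1 199.7] wh [60.9 46. ] ang 14.5 px [234. 248.]
c [ 432.9 -117.5] wh [60.7 45.1] ang -23.4 px [352. 255.]
white
c [643.   81.1] wh [371.1 100.7] ang -89.2 px [284. 175.]
c [ 601.  -356.8] wh [148.7 129.5] ang -84.3 px [441. 202.]
sheet_mid 0.73 [ 612.0863 -357.8334]
tray_row 0.98 [648.2654 -97.3336]
tray_row 0.47 [666.0379 399.9912]
house_mid 0.65 [ 441.5104 -299.0562]
house 0.84 [ 455.2994 -299.4542]
jar 0.67 [ 734.1298 -172.0253]
spray 0.75 [670.0711 401.1643]
spray 0.46 [501.4498 -47.7582]
ball 0.54 [776.7792  62.9149]
side cam [0.332  0.736  0.9267]
c [  197.  -1352.5] wh [207.4  15.2] ang 83.6 px [455.  10.]
c [  203.8 -1108.8] wh [57.3 17.9] ang 77.8 px [449.  36.]
c [ 766.  -596.9] wh [133.4   8.7] ang -61.1 px [285.  79.]
c [ 431.5 -113.2] wh [60.4 48.1] ang -22.7 px [343. 190.]
c [498.4 -39.8] wh [60.9 47.8] ang 2.4 px [314. 203.]
c [439.8  43.6] wh [62.1 46.5] ang 18.1 px [327. 231.]
c [425.2 203.4] wh [58.9 47.3] ang 16.4 px [316. 283.]
c [503.1 287.3] wh [61.8 46.3] ang -27.2 px [275. 303.]
c [451.  369.9] wh [61.3 46.7] ang 3.5 px [285. 342.]
white
c [ 598.8 -351.7] wh [141.7 123.7] ang -84.3 px [310. 129.]
sheet_mid 0.66 [ 608.96   -348.9024]
tray_row 0.61 [646.2868 -94.0168]
tray_row 0.22 [429.8425 199.3636]
house 0.68 [ 452.2876 -296.6914]
house 0.35 [497.6898 -39.6579]
jar 0.61 [ 741.2806 -188.581 ]
spray 0.98 [665.7815 416.432 ]
spray 0.21 [452.7227 371.0261]
ball 0.56 [767.1695  76.2599]
```

Request:
send_rows --pt "0 0 -7.1 0 0 0 0" --pt "0 0 -7.1 0 0 0 0" --pt "0 0 -7.1 0 0 0 0" --pt "0 0 -7.1 0 0 0 0" --pt "0 0 -7.1 0 0 0 0" --pt "0 0 -7.1 0 0 0 0" --pt "0 0 -7.1 0 0 0 0" --pt "0 0 -7.1 0 0 0 0" --pt "0 0 -7.1 0 0 0 0" --pt "0 0 -7.1 0 0 0 0"

```text
time: 2.53
position: [0.207, -0.5096, 0.209]
ee_rot: [[-0.06, 0.998, -0.0], [0.998, 0.06, -0.0], [-0.0, -0.0, -1.0]]
ft_force: [-0.1, 1.1, 0.3]
width: 0.0854
grip_force: 0.0
```

Request:
send_rows --pt "0 0 -7.1 0 0 0 0" --pt "0 0 -7.1 0 0 0 0" --pt "0 0 -7.1 0 0 0 0" --pt "0 0 -7.1 0 0 0 0" --pt "0 0 -7.1 0 0 0 0" --pt "0 0 -7.1 0 0 0 0" --pt "0 0 -7.1 0 0 0 0" --pt "0 0 -7.1 0 0 0 0" --pt "0 0 -7 0 0 0 0"

```text
time: 3.28
position: [0.207, -0.5096, 0.209]
ee_rot: [[-0.922, 0.387, -0.0], [0.387, 0.922, 0.0], [0.0, 0.0, -1.0]]
ft_force: [-0.2, -0.2, 0.1]
width: 0.0856
grip_force: 0.0
```

Request:
send_rows --pt "0 0 0 -5 40 0 0" --pt "0 0 0 -5 40 0 0" --pt "0 0 0 -5 40 0 0" --pt "0 0 0 -5 40 0 0" --pt "0 0 0 -5 40 0 0" --pt "0 0 0 -5 40 0 0" --pt "0 0 0 -5 40 0 0" --pt "0 0 0 -5 40 0 0" --pt "0 0 0 -5 40 0 0" --pt "0 0 0 -5 40 0 0"

```text
time: 4.12
position: [0.4106, -0.1595, 0.2093]
ee_rot: [[-0.92, 0.393, 0.001], [0.393, 0.92, -0.0], [-0.001, -0.0, -1.0]]
ft_force: [1.9, 0.1, 0.0]
width: 0.0858
grip_force: 0.0
```

Request:
send_rows --pt "0 0 0 0 30 -20 0" --pt "0 0 0 0 15 -20 0" --pt "0 0 0 0 0 0 0"

```text
time: 4.37
position: [0.4302, -0.1179, 0.2523]
ee_rot: [[-0.922, 0.388, 0.005], [0.388, 0.922, -0.001], [-0.005, 0.001, -1.0]]
ft_force: [0.2, -0.9, 1.0]
width: 0.0853
grip_force: 0.0
```

```bash
python3 - <<'E'
from h import *
s=sensors.get_state();print(s['time'],s['position'],s['ee_rot'],s['joints'])
p,C=shot('wrist');print(p['K'],p['mount'],C)
cv2.imwrite('pics/w1.png',p['frame'][:,:,::-1])
show(rects(p,C,.006,cork(p['frame']),1000,5000))
print([(d['xy'],d['p']) for d in nets.spot_point(p,'tray_row')])
E
```

```text
4.3667 [ 0.4302 -0.1179  0.2523] [[-0.9218  0.3876  0.0053]
 [ 0.3876  0.9218 -0.0014]
 [-0.0054  0.0008 -1.    ]] [-0.4339  0.0993 -0.3707  1.0955  0.001  -0.0359]
[[360.8119   0.     285.3707]
 [  0.     360.8119 216.2459]
 [  0.       0.       1.    ]] [[-0.0005  0.9481  0.3179  0.0816]
 [ 1.      0.0007 -0.0004 -0.0009]
 [-0.0006  0.3179 -0.9481 -0.1652]
 [ 0.      0.      0.      1.    ]] [[ 0.388  -0.8721 -0.2982  0.3538]
 [ 0.9216  0.3676  0.1241 -0.0868]
 [ 0.0014 -0.323   0.9464  0.4171]
 [ 0.      0.      0.      1.    ]]
c [426.6 179.4] wh [66.1 26.1] ang -9.1 px [550.  49.]
c [440.5  39.9] wh [60.9 45.7] ang 20.9 px [421. 122.]
c [ 431.9 -117.9] wh [60.1 44.7] ang -23.6 px [286. 169.]
c [499.2 -44.5] wh [61.4 44.8] ang 2.1 px [365. 197.]
[([362.0, 310.9], 0.84), ([500.5, 347.3], 0.6)]
```

View pics/w1.png

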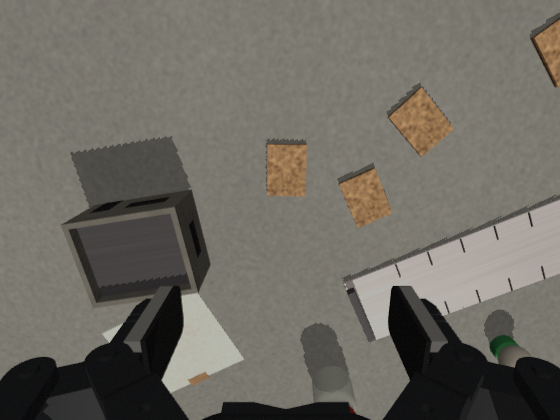

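The close wrist view (same frame doubling as the crop) shows brown cork tiles at (286,169), (365,197) and (421,122), with the house at left and the tray's bar end at (350,290). The tile at (286,169) is my first pick: brown cork, 60x45 mm measured.

Request:
send_rows --pt "0 0 0.8 -1.6 0.7 34 0.38" --pt "0 0 0 0 0 34 0.38" --pt "0 0 0 0 0 34 0.38" --pt "0 0 0 0 0 34 0.38" --pt "0 0 0 0 0 34 0.38" --pt "0 0 0 0 0 34 0.38" --pt "0 0 0 0 0 36 0.38" --pt "0 0 0 0 0 0 0.38" --pt "0 0 0 0 0 0 0.38"

```text
time: 5.22
position: [0.4262, -0.1195, 0.0073]
ee_rot: [[-0.914, 0.407, -0.006], [0.407, 0.914, 0.003], [0.007, -0.0, -1.0]]
ft_force: [0.2, -0.8, -0.0]
width: 0.0529
grip_force: 0.0
```

Request:
send_rows --pt "0 0 0 0 0 3 0.38" --pt "0 0 0 0 0 0 0.38"

```text
time: 5.38
position: [0.4306, -0.1209, 0.0075]
ee_rot: [[-0.914, 0.406, 0.003], [0.406, 0.914, -0.001], [-0.003, -0.0, -1.0]]
ft_force: [-0.0, -0.8, 0.1]
width: 0.0526
grip_force: 0.0
```

Request:
send_rows --pt "0 0 0 0 0 2 0.38" --pt "0 0 0 0 0 0 0.38"

```text
time: 5.55
position: [0.4304, -0.1205, 0.0053]
ee_rot: [[-0.914, 0.405, 0.003], [0.405, 0.914, -0.001], [-0.003, -0.0, -1.0]]
ft_force: [0.5, 1.0, 0.8]
width: 0.0532
grip_force: 0.0
```

```bash
python3 - <<'E'
from h import *
p,C=shot('wrist')
cv2.imwrite('pics/w2.png',p['frame'][:,:,::-1])
E
```

```text
(no output)
```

View pics/w2.png

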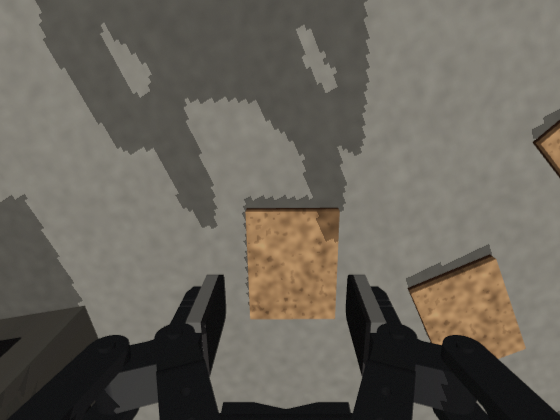

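The view shows the tile at (292,262) between the open fingers, whose tips are near (215,280) and (355,280).

```bash
cat >> h.py <<'E'
def yaw(s): return np.degrees(np.arctan2(s['ee_rot'][1,0],s['ee_rot'][0,0]))
def to_tool(s,d): # world mm delta -> tool mm
    return s['ee_rot'].T@np.asarray(d,float)
def tile(zt=.006,near=None):
    """tile rects in the wrist view; delta in tool axes to the nearest one"""
    s=sensors.get_state();p=imaging.read_camera('wrist');C=cam(p,s)
    rs=rects(p,C,zt,cork(p['frame']),1800,3800)
    q=s['position'][:2]*1000 if near is None else np.array(near)
    r=min(rs,key=lambda r:np.hypot(*(r[0]-q)))
    y=yaw(s);da=(r[2]-y+90)%180-90
    print('t',round(s['time'],2),'pos',s['position']*1000,'yaw',round(y,2),'F',s['ft_force'],'w',s['width'],'g',s['grip_force'],'j',s['joints'])
    print('tile',r[0],r[1],round(r[2],1),'tool delta',to_tool(s,[*(r[0]-s['position'][:2]*1000),0]),'turnz',round(-da,1))
    return p,C,s
E
python3 - <<'E'
from h import *
p,C,s=tile()
for z in (-.02,-.008,0): print(z,pix(p,C,s['position']+s['ee_rot']@np.array([[0,-.0265,z],[0,.0265,z]])[0]))
E
```

```text
t 5.6 pos [ 430.2097 -120.2748    5.1404] yaw 156.11 F [-0.3683  0.7003 -0.5076] w 0.05287514893982296 g 0.0 j [-0.4381  0.4028 -0.7116  0.454  -0.     -0.0211]
tile [ 431.8557 -118.3517] [60.8118 45.1836] -23.9 tool delta [-0.726   2.4249  0.0016] turnz 0.0
-0.02 [[228.706  285.1075]]
-0.008 [[232.3744 272.7648]]
0 [[234.5661 265.3909]]
```

Request:
send_rows --pt "0 0 0 -0.7 2.4 4 0.38" --pt "0 0 0 0 0 0 0.38"

```text
time: 5.82
position: [0.4312, -0.1177, -0.0001]
ee_rot: [[-0.914, 0.405, 0.0], [0.405, 0.914, 0.0], [-0.0, 0.0, -1.0]]
ft_force: [0.4, -0.2, 0.5]
width: 0.0531
grip_force: 0.0
```

Request:
send_rows --pt "0 0 0 0 0 2 0.38" --pt "0 0 0 0 0 0 0.38"

```text
time: 5.98
position: [0.4306, -0.1177, -0.0024]
ee_rot: [[-0.914, 0.405, -0.001], [0.405, 0.914, 0.0], [0.001, 0.0, -1.0]]
ft_force: [-0.7, -0.5, -0.4]
width: 0.0529
grip_force: 0.0
```

Request:
send_rows --pt "0 0 0 0 0 1.5 0.38" --pt "0 0 0 0 0 0 0.38"

```text
time: 6.15
position: [0.4307, -0.1178, -0.0038]
ee_rot: [[-0.914, 0.405, -0.0], [0.405, 0.914, 0.0], [0.0, -0.0, -1.0]]
ft_force: [0.2, -0.5, 0.5]
width: 0.0529
grip_force: 0.0
```

Request:
send_rows --pt "0 0 0 0 0 1 0.38" --pt "0 0 0 0 0 0 0.38"

```text
time: 6.32
position: [0.4308, -0.1179, -0.0047]
ee_rot: [[-0.914, 0.405, -0.0], [0.405, 0.914, 0.0], [0.0, -0.0, -1.0]]
ft_force: [0.0, -0.3, 0.6]
width: 0.053
grip_force: 0.0
```

Request:
send_rows --pt "0 0 0 0 0 1 0.38" --pt "0 0 0 0 0 0 0.38"

```text
time: 6.48
position: [0.4308, -0.1179, -0.0057]
ee_rot: [[-0.914, 0.405, -0.0], [0.405, 0.914, 0.0], [0.0, 0.0, -1.0]]
ft_force: [-0.1, -0.3, 0.1]
width: 0.0529
grip_force: 0.0
```

Request:
send_rows --pt "0 0 0 0 0 1 0.38" --pt "0 0 0 0 0 0 0.38"

```text
time: 6.65
position: [0.4309, -0.1179, -0.0066]
ee_rot: [[-0.914, 0.405, -0.0], [0.405, 0.914, 0.0], [0.0, 0.0, -1.0]]
ft_force: [0.9, 0.0, 0.3]
width: 0.053
grip_force: 0.0
```

Request:
send_rows --pt "0 0 0 0 0 -1.2 0.38" --pt "0 0 0 0 0 0 1" --pt "0 0 0 0 0 0 1" --pt "0 0 0 0 0 0 1" --pt "0 0 0 0 0 0 1"

```text
time: 7.07
position: [0.4309, -0.1179, -0.0053]
ee_rot: [[-0.914, 0.405, 0.0], [0.405, 0.914, -0.0], [-0.0, 0.0, -1.0]]
ft_force: [-0.3, 0.1, -0.4]
width: 0.0047
grip_force: 0.0
```

Request:
send_rows --pt "0 0 0 0 0 -5 1" --pt "0 0 0 0 0 -15 1" --pt "0 0 0 0 0 -30 1" --pt "0 0 0 0 0 -35 1" --pt "0 0 0 0 0 0 1"

```text
time: 7.48
position: [0.4344, -0.1195, 0.0851]
ee_rot: [[-0.914, 0.405, 0.008], [0.405, 0.914, -0.003], [-0.008, -0.0, -1.0]]
ft_force: [0.8, -0.0, -0.1]
width: 0.0001
grip_force: 0.0
```

```bash
python3 - <<'E'
from h import *
p,C,s=tile(s0:=.09)
cv2.imwrite('pics/w3.png',p['frame'][:,:,::-1])
E
```

```text
Traceback (most recent call last):
  File "h.py", line 41, in tile
    r=min(rs,key=lambda r:np.hypot(*(r[0]-q)))
ValueError: min() iterable argument is empty
```

```bash
python3 - <<'E'
from h import *
p,C=shot('wrist'); s=sensors.get_state();print(s['position'],s['ft_force'],s['width'])
show(rects(p,C,.006,cork(p['frame']),1000,5000))
cv2.imwrite('pics/w3.png',p['frame'][:,:,::-1])
p,C=shot('top'); show(rects(p,C,.006,cork(p['frame']),1000,5000))
E
```

```text
[ 0.4322 -0.1185  0.0813] [ 0.1854 -0.6918 -0.1115] 0.0002442699557277079
c [440.7  39.9] wh [62.1 46.8] ang 20.9 px [511. 130.]
c [ 431.6 -118.1] wh [60.2 45.2] ang -23.9 px [287. 211.]
c [499.1 -44.8] wh [61.7 45.1] ang 2.2 px [415. 253.]
c [ 767.9 -599. ] wh [138.1   7.9] ang -61.4 px [527. 150.]
c [504.9 283.4] wh [60.2 46. ] ang -26.8 px [207. 217.]
c [500.9 -44. ] wh [60.6 43.8] ang 3.6 px [326. 228.]
c [452.  366.1] wh [60.3 46.2] ang 4.6 px [174. 234.]
c [441.3  40.5] wh [60.8 45.9] ang 21.0 px [293. 247.]
c [427.1 199.7] wh [60.9 46. ] ang 14.5 px [234. 248.]
c [ 425.4 -114. ] wh [45.  43.5] ang 66.1 px [349. 259.]
```

View pics/w3.png

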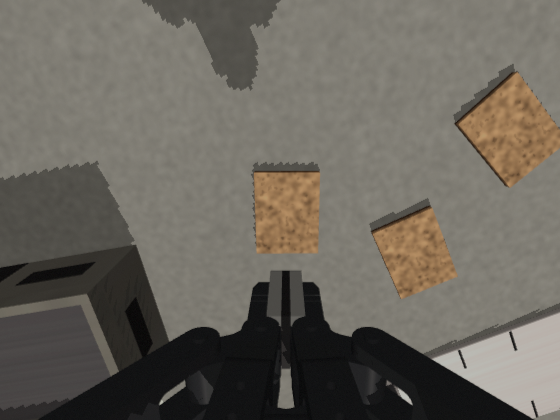

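The view shows the tile undisturbed at (287,211), and the shut fingertips at (286,270), clearly higher than the TCP numbers suggest. The fingers simply closed above it, so I'll probe lower.

Request:
send_rows --pt "0 0 0 0 0 0 0.38" --pt "0 0 0 0 0 0 0.38" --pt "0 0 0 0 0 30 0.38" --pt "0 0 0 0 0 40 0.38" --pt "0 0 0 0 0 18 0.38" --pt "0 0 0 0 0 0 0.38" --pt "0 0 0 0 0 0 0.38"

```text
time: 8.22
position: [0.4291, -0.1171, -0.0096]
ee_rot: [[-0.914, 0.405, -0.004], [0.405, 0.914, 0.002], [0.005, 0.0, -1.0]]
ft_force: [-0.2, 0.1, 0.1]
width: 0.0529
grip_force: 0.0
```

Request:
send_rows --pt "0 0 0 0 0 1.5 0.38" --pt "0 0 0 0 0 0 0.38"

```text
time: 8.38
position: [0.4319, -0.1184, -0.0089]
ee_rot: [[-0.914, 0.405, 0.002], [0.405, 0.914, -0.001], [-0.002, -0.0, -1.0]]
ft_force: [-0.7, -1.5, 0.1]
width: 0.053
grip_force: 0.0
```

Request:
send_rows --pt "0 0 0 0 0 1.5 0.38" --pt "0 0 0 0 0 0 0.38"

```text
time: 8.55
position: [0.4317, -0.1183, -0.0105]
ee_rot: [[-0.914, 0.405, 0.002], [0.405, 0.914, -0.001], [-0.002, -0.0, -1.0]]
ft_force: [0.0, -0.3, -0.8]
width: 0.0528
grip_force: 0.0
```

Request:
send_rows --pt "0 0 0 0 0 1.5 0.38" --pt "0 0 0 0 0 0 0.38"

```text
time: 8.72
position: [0.4311, -0.1181, -0.0125]
ee_rot: [[-0.914, 0.405, 0.001], [0.405, 0.914, -0.0], [-0.001, -0.0, -1.0]]
ft_force: [-0.1, 0.2, 0.1]
width: 0.0533
grip_force: 0.0
```

Request:
send_rows --pt "0 0 0 0 0 2 0.38" --pt "0 0 0 0 0 0 0.38"

```text
time: 8.88
position: [0.4308, -0.1179, -0.0149]
ee_rot: [[-0.914, 0.405, -0.0], [0.405, 0.914, 0.0], [0.0, -0.0, -1.0]]
ft_force: [0.1, 0.2, 0.9]
width: 0.053
grip_force: 0.0
```

Request:
send_rows --pt "0 0 0 0 0 1.5 0.38" --pt "0 0 0 0 0 0 0.38"

```text
time: 9.05
position: [0.4307, -0.1179, -0.0166]
ee_rot: [[-0.914, 0.405, -0.0], [0.405, 0.914, 0.0], [0.0, -0.0, -1.0]]
ft_force: [0.2, -0.1, -0.6]
width: 0.0529
grip_force: 0.0
```

Request:
send_rows --pt "0 0 0 0 0 1.5 0.38" --pt "0 0 0 0 0 0 0.38"

```text
time: 9.22
position: [0.4307, -0.1179, -0.0181]
ee_rot: [[-0.914, 0.405, -0.0], [0.405, 0.914, 0.0], [0.0, 0.0, -1.0]]
ft_force: [-0.3, -0.3, -0.2]
width: 0.053
grip_force: 0.0
```

```bash
python3 - <<'E'
from h import *
p,C=shot('wrist'); s=sensors.get_state();print(s['position'],s['ft_force'],s['width'])
show(rects(p,C,.006,cork(p['frame']),1000,5000))
a=p['frame'][150:400,130:440,::-1]
q,C=shot('side');u=pix(q,C,s['position'])[0].astype(int);print(u)
b=q['frame'][max(0,u[1]-70):u[1]+55,max(0,u[0]-80):u[0]+75,::-1]
b=cv2.resize(b,None,fx=2,fy=2)
cv2.imwrite('pics/w4.png',np.hstack([cv2.resize(a,(380,306)),cv2.resize(b,(380,306))]))
E
```

```text
[ 0.4308 -0.1179 -0.018 ] [-0.0921  0.1385 -0.3574] 0.053142097816230714
c [ 431.7 -118.2] wh [61.6 45.1] ang -23.6 px [287. 287.]
c [498.6 -44.9] wh [63.1 45.4] ang 2.1 px [494. 330.]
[342 194]
```

View pics/w4.png

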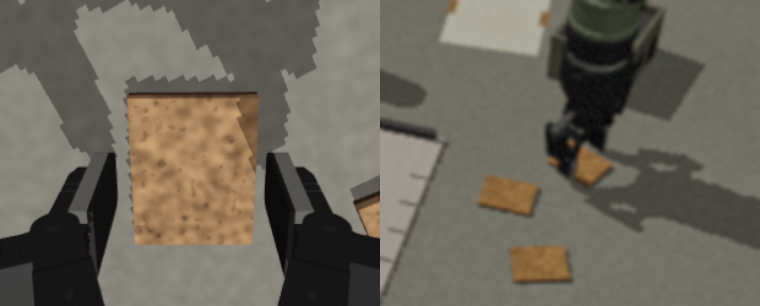

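The left crop shows the tile between the fingers, near table level. The side crop shows the gripper over that same tile. I'll step on down to contact.

Request:
send_rows --pt "0 0 0 0 0.8 1.2 0.38" --pt "0 0 0 0 0 0 0.38"

```text
time: 9.48
position: [0.4312, -0.1171, -0.0192]
ee_rot: [[-0.914, 0.405, -0.0], [0.405, 0.914, 0.0], [0.0, 0.0, -1.0]]
ft_force: [0.6, 0.7, 0.3]
width: 0.0531
grip_force: 0.0
```

Request:
send_rows --pt "0 0 0 0 0 1.2 0.38" --pt "0 0 0 0 0 0 0.38"

```text
time: 9.65
position: [0.4311, -0.1171, -0.0204]
ee_rot: [[-0.914, 0.405, -0.0], [0.405, 0.914, 0.0], [0.0, -0.0, -1.0]]
ft_force: [0.3, 0.4, 0.5]
width: 0.0527
grip_force: 0.0
```

Request:
send_rows --pt "0 0 0 0 0 1.2 0.38" --pt "0 0 0 0 0 0 0.38"

```text
time: 9.82
position: [0.4311, -0.1172, -0.0216]
ee_rot: [[-0.914, 0.405, -0.0], [0.405, 0.914, 0.0], [0.0, -0.0, -1.0]]
ft_force: [-0.3, 0.3, 0.3]
width: 0.0533
grip_force: 0.0
```

Request:
send_rows --pt "0 0 0 0 0 0 0.5" --pt "0 0 0 0 0 0 0.6" --pt "0 0 0 0 0 0 1" --pt "0 0 0 0 0 0 1"

```text
time: 10.15
position: [0.4312, -0.1172, -0.0209]
ee_rot: [[-0.914, 0.405, 0.0], [0.405, 0.914, -0.0], [-0.0, -0.0, -1.0]]
ft_force: [-1.9, 1.4, 7.5]
width: 0.0418
grip_force: 59.7
```

Request:
send_rows --pt "0 0 0 0 0 -5 1" --pt "0 0 0 0 0 -25 1" --pt "0 0 0 0 0 -40 1" --pt "0 0 0 0 0 -40 1" --pt "0 0 0 0 0 -10 1" --pt "0 0 7 0 0 0 1" --pt "0 0 7 0 0 0 1" --pt "0 0 7 0 0 0 1" --pt "0 0 7 0 0 0 1" --pt "0 0 7 0 0 0 1"

```text
time: 10.98
position: [0.4312, -0.1172, 0.0989]
ee_rot: [[-0.511, 0.859, 0.0], [0.859, 0.511, -0.0], [-0.0, 0.0, -1.0]]
ft_force: [-0.0, -0.3, 0.0]
width: 0.0418
grip_force: 60.9
```

Request:
send_rows --pt "0 0 7 0 0 0 1" --pt "0 0 7 0 0 0 1" --pt "0 0 7 0 0 0 1" --pt "0 0 7 0 0 0 1" --pt "0 0 2.3 8 35 0 1" --pt "0 0 0 8 35 0 1" --pt "0 0 0 8 35 0 1" --pt "0 0 0 8 35 0 1" --pt "0 0 0 8 35 0 1" --pt "0 0 0 8 35 0 1"

```text
time: 11.82
position: [0.6415, -0.0642, 0.0986]
ee_rot: [[-0.014, 1.0, -0.0], [1.0, 0.014, -0.0], [-0.0, -0.0, -1.0]]
ft_force: [0.9, -0.7, -0.0]
width: 0.0421
grip_force: 60.9
```

Request:
send_rows --pt "0 0 0 0 0 0 1" --pt "0 0 0 0 0 0 1"

```text
time: 11.98
position: [0.6411, -0.0642, 0.0978]
ee_rot: [[-0.016, 1.0, -0.0], [1.0, 0.016, -0.0], [0.0, -0.0, -1.0]]
ft_force: [-0.3, 0.5, 0.5]
width: 0.0418
grip_force: 60.9
```

```bash
python3 - <<'E'
from h import *
p,C=shot('wrist'); s=sensors.get_state();print(s['position'],yaw(s),s['ft_force'],s['width'],s['joints'])
cv2.imwrite('pics/w5.png',p['frame'][:,:,::-1])
for d in nets.spot_point(p,'tray_row'): print(d['xy'],d['p'],world(p,C,d['xy'],.005)*1000)
m=p['frame'].min(2)>150
show(rects(p,C,.005,m,6000,60000))
E
```

```text
[ 0.6395 -0.0645  0.0978] 90.84209329168488 [-0.5314  0.7017  0.8412] 0.04173552513351612 [-0.2152  0.5825 -0.0813  0.9089 -0.0003  1.3409]
```

View pics/w5.png

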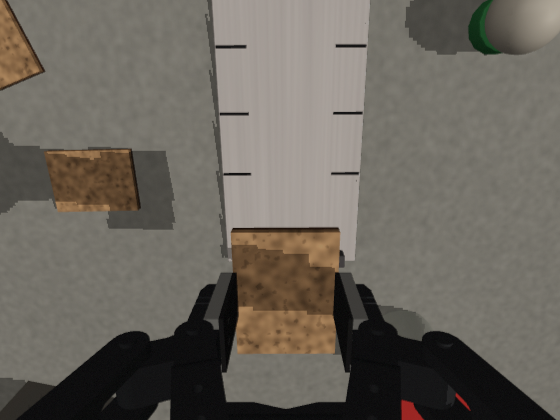

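The tile is held squarely at (286,290). The tray runs up the picture with its tick pairs at rows 174, 113 and 46, and the bar lies hidden behind the gripper.

```bash
cat >> h.py <<'E'
def ticks(p,C,z=.005):
    """tick centres per side: rows of dark pixels inside the plate, near its edges (tool yaw along tray)"""
    g=p['frame'].astype(int).sum(2)/3
    out=[]
    for v in range(5,260):
        w=np.where(g[v]>150)[0]
        if len(w)<60: continue
        out.append((v,w[w>150].min(),w[w<450].max()))
    return np.array(out)
E
python3 - <<'E'
from h import *
p,C=shot('wrist'); s=sensors.get_state()
L=world(p,C,[[223,174],[220,113],[216,46]],.005)*1000;R=world(p,C,[[358,173],[362,113],[366,46]],.005)*1000
print(L,R,(L+R)/2)
e=ticks(p,C)[::25];
g=[ (world(p,C,[[a,v],[b,v]],.005)*1000)[:,:2] for v,a,b in e];
for (v,a,b),q in zip(e,g): print(v,a,b,q[0],q[1],q.mean(0))
# gradient-based tick rows
f=p['frame'].astype(int).sum(2)/3
for c in (235,347): 
    col=f[20:260,c-6:c+6].mean(1); print(c,[i+20 for i in range(1,239) if col[i]<110])
w=world(p,C,[[286,228],[234,229],[339,229],[237,353],[335,353]],s['position'][2]+.0209+.006)*1000
print(w, (w[1:].mean(0)[:2]-s['position'][:2]*1000))
E
```

```text
[[592.7321 -38.5259   5.    ]
 [592.4236   4.1276   5.    ]
 [591.6596  46.1709   5.    ]] [[690.7214 -36.4225   5.    ]
 [690.2337   5.4634   5.    ]
 [689.4405  47.4777   5.    ]] [[641.7268 -37.4742   5.    ]
 [641.3287   4.7955   5.    ]
 [640.5501  46.8243   5.    ]]
5 217 372 [593.4088  69.7745] [691.2362  71.0659] [642.3225  70.4202]
30 218 371 [593.3925  55.5779] [691.865   56.8875] [642.6288  56.2327]
55 220 369 [594.0326  40.8178] [691.8631  42.129 ] [642.9478  41.4734]
80 221 368 [594.0284  25.4417] [692.5307  26.7723] [643.2795  26.107 ]
105 223 366 [594.7087   9.429 ] [692.5426  10.7614] [643.6257  10.0952]
130 224 365 [594.7189  -7.2802] [693.2534  -5.9268] [643.9861  -6.6035]
155 226 363 [595.4442 -24.7121] [693.2817 -23.3564] [644.3629 -24.0343]
180 227 362 [595.4713 -42.9354] [694.0409 -41.5571] [644.7561 -42.2463]
205 229 360 [596.2471 -61.9839] [694.0885 -60.6028] [645.1678 -61.2933]
235 [45, 46, 47, 112, 113, 114, 172, 173, 174, 228, 229, 230, 231, 232, 238, 239, 240, 243, 244, 245, 246, 247, 248, 249, 250, 251, 252, 253, 254, 255, 256, 257, 258]
347 [44, 45, 46, 111, 112, 113, 171, 172, 173, 250, 251, 252, 253, 254, 255, 256, 257, 258]
[[638.4808 -35.0951 125.2497]
 [617.2557 -35.8328 125.2497]
 [660.1145 -35.2221 125.2497]
 [616.7117 -96.9832 125.2497]
 [661.9761 -96.3023 125.2497]] [ 0.4813 -1.1417]
```

Request:
send_rows --pt "0 0 -0.4 0.7 5.7 20 1" --pt "0 0 0 0 0 30 1" --pt "0 0 0 0 0 30 1" --pt "0 0 0 0 0 15 1" --pt "0 0 0 0 0 5 1" --pt "0 0 0 0 0 0 1" --pt "0 0 0 0 0 0 1" --pt "0 0 0 0 0 0 1"

```text
time: 12.8
position: [0.647, -0.0646, 0.0006]
ee_rot: [[-0.021, 1.0, 0.003], [1.0, 0.021, -0.001], [-0.001, 0.003, -1.0]]
ft_force: [0.6, 0.7, 0.1]
width: 0.0417
grip_force: 60.9
```

```bash
python3 - <<'E'
from h import *
p,C=shot('wrist'); s=sensors.get_state();print(s['position'],yaw(s),s['ft_force'],s['width'])
cv2.imwrite('pics/w6.png',p['frame'][:,:,::-1])
f=p['frame'].astype(int).sum(2)/3
e=ticks(p,C)[::30]
for v,a,b in e: q=(world(p,C,[[a,v],[b,v]],.005)*1000)[:,:2];print(v,a,b,q.mean(0),q[1]-q[0])
for c in (e[0][1]+12,e[0][2]-12):
    col=f[5:300,c-3:c+3].mean(1);r=[i+5 for i in range(1,294) if col[i]<110]; print(c,r[:14])
E
```

```text
[ 0.6471 -0.0645  0.0006] 91.1909916520536 [ 0.3517  0.4039 -0.2843] 0.04197291196281106
5 163 404 [643.8074  49.9873] [94.6283  1.9727]
35 166 402 [644.2056  39.3579] [94.8776  1.9577]
65 176 399 [645.8559  28.2339] [91.8489  1.8747]
95 178 397 [646.1147  16.5218] [92.4625  1.8655]
125 215 346 [643.3284   4.1466] [56.7238  1.1305]
155 175 391 [644.6754  -8.7958] [96.0017  1.8884]
185 177 388 [644.6946 -22.4674] [96.3203  1.8684]
221 298 385 [672.8179 -39.3489] [41.0958  0.7828]
175 [10, 11, 12, 13, 14, 15, 121, 122, 123, 124, 125, 204, 205, 206]
392 [10, 11, 12, 13, 14, 15, 120, 121, 122, 123, 124, 190, 191, 194]
```

View pics/w6.png

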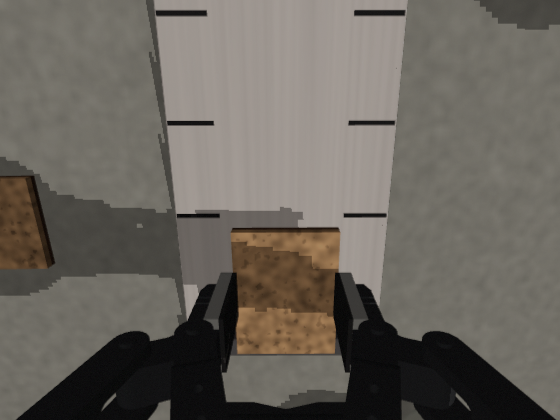

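The tile is straight over the row start, with its far edge at row 228 and the 60 mm ticks at row 215. I'll lower it to contact and then slide it back to the bar.

Request:
send_rows --pt "0 0 0 0 -1 7 1" --pt "0 0 0 0 0 7 1" --pt "0 0 0 0 0 0 1" --pt "0 0 0 0 0 0 1"

```text
time: 13.18
position: [0.6446, -0.064, -0.0158]
ee_rot: [[-0.021, 1.0, -0.001], [1.0, 0.021, 0.0], [0.0, -0.001, -1.0]]
ft_force: [-0.3, -0.4, -0.6]
width: 0.0418
grip_force: 61.0
```

Request:
send_rows --pt "0 0 0 0 0 1 1" --pt "0 0 0 0 0 0 1"

```text
time: 13.35
position: [0.6446, -0.0641, -0.0158]
ee_rot: [[-0.021, 1.0, -0.0], [1.0, 0.021, -0.0], [-0.0, -0.0, -1.0]]
ft_force: [-1.4, 1.1, 5.1]
width: 0.0419
grip_force: 61.9
```

Request:
send_rows --pt "0 0 0 0 0 0.8 1" --pt "0 0 0 0 0 0 1"

```text
time: 13.52
position: [0.6446, -0.064, -0.0159]
ee_rot: [[-0.021, 1.0, -0.0], [1.0, 0.021, -0.0], [-0.0, -0.0, -1.0]]
ft_force: [-4.1, 1.0, 10.8]
width: 0.0418
grip_force: 62.7
```

Request:
send_rows --pt "0 0 0 -1 0 -1.8 1" --pt "0 0 0 0 0 0 1"

```text
time: 13.68
position: [0.6446, -0.0646, -0.0154]
ee_rot: [[-0.021, 1.0, -0.0], [1.0, 0.021, 0.001], [0.001, -0.0, -1.0]]
ft_force: [-0.2, 1.7, 1.3]
width: 0.042
grip_force: 61.0
```

Request:
send_rows --pt "0 0 0 -1 0 0 1" --pt "0 0 0 0 0 0 1"

```text
time: 13.85
position: [0.6446, -0.0646, -0.0157]
ee_rot: [[-0.022, 1.0, -0.0], [1.0, 0.022, 0.003], [0.003, -0.0, -1.0]]
ft_force: [0.1, 5.0, 0.9]
width: 0.0417
grip_force: 61.3
```

Request:
send_rows --pt "0 0 0 -1 0 0 1" --pt "0 0 0 0 0 0 1"

```text
time: 14.02
position: [0.6446, -0.0646, -0.0157]
ee_rot: [[-0.022, 1.0, -0.0], [1.0, 0.022, 0.005], [0.005, -0.0, -1.0]]
ft_force: [-0.2, 7.5, 2.3]
width: 0.0418
grip_force: 61.4
```

Request:
send_rows --pt "0 0 0 1.6 0 0 1" --pt "0 0 0 0 0 0 0.38" --pt "0 0 0 0 0 0 0.38" --pt "0 0 0 0 0 0 0.38" --pt "0 0 0 0 0 -10 0.38" --pt "0 0 0 0 0 -30 0.38" --pt "0 0 0 0 0 -40 0.38" --pt "0 0 0 0 0 -40 0.38" --pt "0 0 0 0 0 0 0.38" --pt "0 0 0 0 0 0 0.38"

```text
time: 14.85
position: [0.6477, -0.0665, 0.1089]
ee_rot: [[-0.021, 1.0, 0.007], [1.0, 0.021, -0.002], [-0.002, 0.007, -1.0]]
ft_force: [-0.3, 0.1, -1.0]
width: 0.0528
grip_force: 0.0
```

```bash
python3 - <<'E'
from h import *
for n in ('wrist','top'):
    p,C=shot(n);s=sensors.get_state();print(s['position']*1000,yaw(s),s['width'])
    show(rects(p,C,.011 if n=='wrist' else .006,cork(p['frame']),1000,3800))
    if n=='wrist':
        cv2.imwrite('pics/w7.png',p['frame'][:,:,::-1]); print('w z.006');show(rects(p,C,.006,cork(p['frame']),1000,3800))
E
```

```text
[645.803 -66.035 106.357] 91.18768397025651 0.05308970426761967
c [470.9  40.8] wh [52.  25.9] ang 77.1 px [13. 47.]
c [503.2 -43.2] wh [60.8 44.7] ang 2.1 px [ 88. 172.]
c [644.5 -66.3] wh [59.8 44.9] ang -89.0 px [280. 205.]
w z.006
c [467.6  41.3] wh [53.  26.4] ang 77.1 px [13. 47.]
c [500.5 -44.3] wh [61.9 45.5] ang 2.1 px [ 88. 172.]
c [644.5 -67.8] wh [60.9 45.8] ang -89.0 px [280. 205.]
[644.5336 -65.7162 104.6901] 91.19084778923185 0.052808552026153865
c [ 767.9 -599. ] wh [138.1   7.9] ang -61.4 px [527. 151.]
c [504.8 283.3] wh [60.2 46.2] ang -26.8 px [207. 217.]
c [442.   44.3] wh [56.8 39.2] ang 21.0 px [289. 245.]
```

Request:
send_rows --pt "0 0 -7 0 0 0 0.38" --pt "0 0 -7 0 0 0 0.38" --pt "0 0 -7 0 0 0 0.38" --pt "0 0 -7 0 0 0 0.38" --pt "0 0 -7 0 0 0 0.38" --pt "0 0 -7 0 0 0 0.38" --pt "0 0 -7 0 0 0 0.38" --pt "0 0 -7 0 0 0 0.38" --pt "0 0 -7 0 0 0 0.38" --pt "0 0 -7 0 0 0 0.38"

```text
time: 15.78
position: [0.6433, -0.0653, 0.1023]
ee_rot: [[-0.949, 0.317, -0.004], [0.317, 0.949, 0.001], [0.004, -0.001, -1.0]]
ft_force: [0.3, -0.2, 0.7]
width: 0.053
grip_force: 0.0
```

Request:
send_rows --pt "0 0 -7 0 0 0 0.38" --pt "0 0 -7 0 0 0 0.38" --pt "0 0 -7 0 0 0 0.38" --pt "0 0 0 36 6.5 0 0.38" --pt "0 0 0 36 6.5 15 0.38" --pt "0 0 0 36 6.5 30 0.38" --pt "0 0 0 36 6.5 30 0.38" --pt "0 0 0 0 0 0 0.38" --pt "0 0 0 0 0 0 0.38" --pt "0 0 0 0 0 0 0.38"

```text
time: 16.62
position: [0.5081, -0.0463, 0.0359]
ee_rot: [[-0.999, -0.038, -0.002], [-0.038, 0.999, 0.0], [0.002, 0.0, -1.0]]
ft_force: [1.6, -0.6, 0.6]
width: 0.0529
grip_force: 0.0
```

```bash
python3 - <<'E'
from h import *
tile()
E
```

```text
t 16.62 pos [508.1035 -46.2831  35.9205] yaw -177.8 F [ 1.5723 -0.6469  0.5907] w 0.052882363342066016 g 0.0 j [-0.2355  0.4445 -0.5186  0.6093 -0.0001 -0.2738]
tile [499.3933 -44.6314] [60.3007 44.9335] 2.1 tool delta [8.6405 1.9842 0.0148] turnz 0.1
```

Request:
send_rows --pt "0 0 0 8.6 2 20 0.38" --pt "0 0 0 0 0 25 0.38" --pt "0 0 0 0 0 8 0.38" --pt "0 0 0 0 0 0 0.38" --pt "0 0 0 0 0 0 0.38" --pt "0 0 0 0 0 0 0.38"

```text
time: 17.17
position: [0.5017, -0.045, -0.0152]
ee_rot: [[-0.999, -0.038, 0.002], [-0.038, 0.999, -0.0], [-0.002, -0.001, -1.0]]
ft_force: [0.6, 0.1, 0.8]
width: 0.0533
grip_force: 0.0
```

Request:
send_rows --pt "0 0 0 1.5 0.4 4.6 0.38" --pt "0 0 0 0 0 0 0.38" --pt "0 0 0 0 0 0 0.38"

```text
time: 17.42
position: [0.4986, -0.0443, -0.0205]
ee_rot: [[-0.999, -0.038, 0.0], [-0.038, 0.999, -0.0], [-0.0, -0.0, -1.0]]
ft_force: [-0.9, -0.5, -0.1]
width: 0.053
grip_force: 0.0
```

Request:
send_rows --pt "0 0 0 0 0 0 0.5" --pt "0 0 0 0 0 0 1" --pt "0 0 0 0 0 0 1" --pt "0 0 0 0 0 0 1"

```text
time: 17.75
position: [0.4986, -0.0443, -0.0199]
ee_rot: [[-0.999, -0.039, 0.001], [-0.039, 0.999, -0.0], [-0.001, -0.0, -1.0]]
ft_force: [-2.2, 1.3, 8.5]
width: 0.0412
grip_force: 59.5
```

Request:
send_rows --pt "0 0 0 0 0 -10 1" --pt "0 0 0 0 0 -30 1" --pt "0 0 0 0 0 -40 1" --pt "0 0 7 0 0 0 1" --pt "0 0 7 0 0 0 1" --pt "0 0 7 0 0 0 1" --pt "0 0 7 0 0 0 1" --pt "0 0 7 0 0 0 1" --pt "0 0 7 0 0 0 1" --pt "0 0 7 0 0 0 1"

```text
time: 18.58
position: [0.4986, -0.0443, 0.0599]
ee_rot: [[-0.68, 0.733, 0.001], [0.733, 0.68, -0.0], [-0.001, 0.0, -1.0]]
ft_force: [1.1, 0.8, 0.6]
width: 0.0412
grip_force: 60.6
```

Request:
send_rows --pt "0 0 7 0 0 0 1" --pt "0 0 7 0 0 0 1" --pt "0 0 7 0 0 0 1" --pt "0 0 7 0 0 0 1" --pt "0 0 7 0 0 0 1" --pt "0 0 7 0 0 0 1" --pt "0 0 0 3.9 36.3 0 1" --pt "0 0 0 3.9 36.3 0 1" --pt "0 0 0 3.9 36.3 0 1" --pt "0 0 0 3.8 36.4 0 1"

```text
time: 19.42
position: [0.645, -0.0255, 0.0601]
ee_rot: [[-0.021, 1.0, 0.001], [1.0, 0.021, -0.0], [-0.0, 0.001, -1.0]]
ft_force: [1.1, -0.6, 0.6]
width: 0.0412
grip_force: 60.7
```

Request:
send_rows --pt "0 -4.1 0 0 0 0 1" --pt "0 -4.1 0 0 0 0 1" --pt "0 0 0 0 0 0 1" --pt "0 0 0 0 0 0 1" --pt "0 0 0 0 0 0 1"

```text
time: 19.83
position: [0.643, -0.0259, 0.0595]
ee_rot: [[-0.021, 1.0, 0.003], [0.99, 0.021, -0.142], [-0.142, -0.0, -0.99]]
ft_force: [0.1, 0.0, -0.1]
width: 0.0412
grip_force: 60.7
```

```bash
cat >> h.py <<'E'
O=np.array([645.1,-96.3]);u=np.array([-.0195,.9998]);n=np.array([.9998,.0195])
def row():
    s=sensors.get_state();d=s['position'][:2]*1000-O
    R=s['ee_rot']
    print('t',round(s['time'],2),'along',(d@u).round(2),'across',(d@n).round(2),'z',(s['position'][2]*1000).round(2),'yaw',yaw(s).round(2),'pitch',np.degrees(np.arcsin(-R[2,0])).round(2),'roll',np.degrees(np.arcsin(R[2,1])).round(2),'F',s['ft_force'],'w',s['width'],'j',s['joints'])
    return s
E
python3 - <<'E'
from h import *
s=row();p,C=shot('wrist')
cv2.imwrite('pics/w8.png',p['frame'][:,:,::-1])
for k in (60,102,144,186): # where the ticks should show
    print(k,pix(p,C,np.array([[*(O+k*u+w*n),5] for w in (-40,40)])/1000).round(0).tolist())
E
```

```text
t 19.83 along 70.45 across -0.68 z 59.52 yaw 91.2 pitch 8.14 roll -0.01 F [ 0.1065  0.0186 -0.0654] w 0.0411939339608691 j [-0.0833  0.619  -0.1339  0.8032 -0.1413  1.4655]
60 [[225.0, 230.0], [348.0, 230.0]]
102 [[220.0, 169.0], [353.0, 169.0]]
144 [[214.0, 96.0], [360.0, 96.0]]
186 [[207.0, 8.0], [368.0, 8.0]]
```

View pics/w8.png

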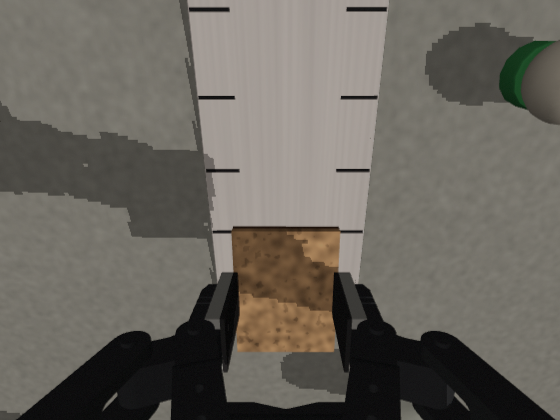

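The tile is tilted and held squarely at (286,290). Ticks appear at rows 231, 170, 97 and 9, within 1 px of prediction, so the row frame is good.

Request:
send_rows --pt "0 0 0 2.9 1 20 1" --pt "0 0 0 2.9 0 20 1" --pt "0 0 0 2 0 14 1" --pt "0 0 0 1.4 0 10 1" --pt "0 0 0 0 0 0 1" --pt "0 0 0 0 0 0 1" --pt "0 0 0 0 0 0 1" --pt "0 0 0 0 0 0 1"

```text
time: 20.55
position: [0.6454, -0.026, -0.0042]
ee_rot: [[-0.02, 1.0, 0.005], [0.99, 0.021, -0.143], [-0.143, 0.002, -0.99]]
ft_force: [0.5, 0.1, -0.5]
width: 0.041
grip_force: 60.7
```

```bash
python3 -c "
from h import *
row()"
```

```text
t 20.55 along 70.26 across 1.7 z -4.2 yaw 91.17 pitch 8.21 roll 0.12 F [ 0.5135  0.0844 -0.4577] w 0.04095494570636845 j [-0.0827  0.6954 -0.1803  0.678  -0.1423  1.4663]
```

Request:
send_rows --pt "0 0 0 0.8 0 5.5 1" --pt "0 0 0 0 0 0 1" --pt "0 0 0 0 0 0 1"

```text
time: 20.8
position: [0.6452, -0.0258, -0.0105]
ee_rot: [[-0.021, 1.0, 0.005], [0.99, 0.021, -0.143], [-0.143, 0.002, -0.99]]
ft_force: [-0.1, 0.3, 1.7]
width: 0.0411
grip_force: 61.2
```

Request:
send_rows --pt "0 0 0 0.1 0 0.8 1" --pt "0 0 0 0 0 0 1"

```text
time: 20.97
position: [0.6453, -0.0258, -0.0106]
ee_rot: [[-0.021, 1.0, 0.005], [0.989, 0.021, -0.143], [-0.143, 0.002, -0.99]]
ft_force: [-0.9, 1.2, 6.7]
width: 0.0414
grip_force: 62.7
```

Request:
send_rows --pt "0 0 0 0 -0.8 -0.9 1" --pt "0 0 0 0 0 0 0.4" --pt "0 0 0 0 0 0 0.36" --pt "0 0 0 0 0 0 0.36" --pt "0 0 0 0 0 -10 0.36" --pt "0 0 0 0 0 -30 0.36" --pt "0 0 0 0 0 -40 0.36" --pt "0 0 0 0 0 -40 0.36" --pt "0 4.1 0 0 0 0 0.36" --pt "0 4.1 0 0 0 0 0.36"

```text
time: 21.8
position: [0.646, -0.0067, 0.1124]
ee_rot: [[-0.024, 1.0, 0.007], [1.0, 0.024, 0.002], [0.002, 0.007, -1.0]]
ft_force: [0.2, -0.2, -1.4]
width: 0.0551
grip_force: 0.0
```

Request:
send_rows --pt "0 0 0 0 0 0 0.36" --pt "0 0 0 0 0 0 0.36"

```text
time: 21.97
position: [0.643, -0.0095, 0.1081]
ee_rot: [[-0.019, 1.0, -0.0], [1.0, 0.019, -0.001], [-0.001, -0.0, -1.0]]
ft_force: [0.1, 0.2, -0.5]
width: 0.0547
grip_force: 0.0
```

```bash
python3 - <<'E'
from h import *
s=row();p,C=shot('wrist');cv2.imwrite('pics/w9.png',p['frame'][:,:,::-1])
rs=rects(p,C,.011,cork(p['frame']),1000,9800);show(rs)
for r in rs: print('along,across',(r[0]-O)@u,(r[0]-O)@n)
E
```

```text
t 21.97 along 86.84 across -0.39 z 108.12 yaw 91.1 pitch 0.07 roll -0.01 F [ 0.1331  0.1908 -0.4855] w 0.05469373208734012 j [-0.1288  0.5724 -0.0706  0.9278 -0.0013  1.4228]
c [449.1  42.6] wh [53.4 44.9] ang 20.4 px [ 24. 132.]
c [643.6 -45.4] wh [102.6  45.7] ang -88.7 px [286. 246.]
along,across 142.72527402175905 -193.22145089347842
along,across 50.88714809249878 -0.547599118118309
```

View pics/w9.png

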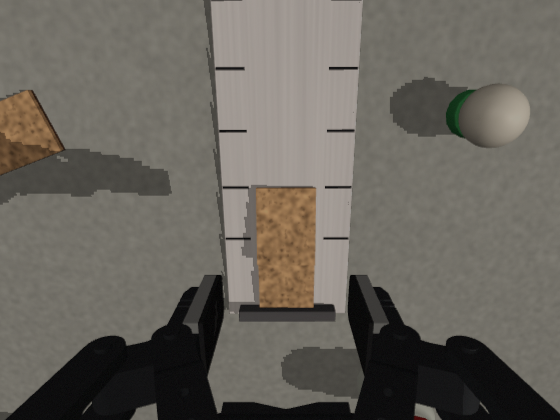

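The wrist view shows the second tile propped on the first, its far edge on the 102 mm ticks (row 187) and the first tile flush with the bar at row 310. On to the tile at (441,40) mm.

Request:
send_rows --pt "0 0 -6.9 0 0 0 0.36" --pt "0 0 -6.9 0 0 0 0.36" --pt "0 0 -6.9 0 0 0 0.36" --pt "0 0 -6.9 0 0 0 0.36" --pt "0 0 -6.9 0 0 0 0.36" --pt "0 0 -6.9 0 0 0 0.36" --pt "0 0 -6.9 0 0 0 0.36" --pt "0 0 -6.9 0 0 0 0.36" --pt "0 0 -6.9 0 0 0 0.36" --pt "0 0 -6.9 0 0 0 0.36"

```text
time: 22.85
position: [0.6424, -0.0074, 0.1068]
ee_rot: [[-0.943, 0.332, -0.002], [0.332, 0.943, -0.001], [0.002, -0.001, -1.0]]
ft_force: [0.5, -0.3, 0.3]
width: 0.0547
grip_force: 0.0
```

Request:
send_rows --pt "0 0 -6.8 0 0 0 0.36" --pt "0 0 -6.8 0 0 0 0.36" --pt "0 0 -6.8 0 0 0 0.36" --pt "0 0 -6.8 0 0 0 0.36" --pt "0 0 -6.8 0 0 0 0.36" --pt "0 0 -6.8 0 0 0 0.36" --pt "0 0 0 29 20 0 0.36" --pt "0 0 0 29 20 0 0.36" --pt "0 0 0 29 20 0 0.36" --pt "0 0 0 29 20 13 0.36"

```text
time: 23.68
position: [0.5056, 0.0255, 0.0956]
ee_rot: [[-0.933, -0.36, 0.002], [-0.36, 0.933, -0.001], [-0.001, -0.002, -1.0]]
ft_force: [0.2, 0.7, 0.1]
width: 0.0546
grip_force: 0.0
```

Request:
send_rows --pt "0 0 0 29 20 30 0.36" --pt "0 0 0 27 19 25 0.36" --pt "0 0 0 0 0 5 0.36" --pt "0 0 0 0 0 0 0.36" --pt "0 0 0 0 0 0 0.36" --pt "0 0 0 0 0 0 0.36"

```text
time: 24.18
position: [0.4463, 0.04, 0.0387]
ee_rot: [[-0.933, -0.359, 0.003], [-0.359, 0.933, -0.001], [-0.003, -0.002, -1.0]]
ft_force: [1.4, -0.0, 0.5]
width: 0.0547
grip_force: 0.0
```

```bash
python3 -c "
from h import *
tile()"
```

```text
t 24.18 pos [446.2606  40.0465  38.7376] yaw -158.97 F [ 1.4415 -0.0142  0.4634] w 0.054727151584432 g 0.0 j [-0.0752  0.3452 -0.679   0.5432 -0.0004 -0.4423]
tile [440.1305  39.861 ] [60.3337 44.9412] 21.0 tool delta [ 5.7883  2.0267 -0.0208] turnz 0.1
```

Request:
send_rows --pt "0 0 0 5.5 2 20 0.36" --pt "0 0 0 0 0 25 0.36" --pt "0 0 0 0 0 12.5 0.36" --pt "0 0 0 0 0 0 0.36" --pt "0 0 0 0 0 0 0.36" --pt "0 0 0 0 0 0 0.36" --pt "0 0 0 0 0 0 0.36" --pt "0 0 0 0 0 0 0.36"

```text
time: 24.9
position: [0.4389, 0.0399, -0.0187]
ee_rot: [[-0.934, -0.358, 0.002], [-0.358, 0.934, -0.0], [-0.002, -0.001, -1.0]]
ft_force: [1.0, -0.6, 0.1]
width: 0.0548
grip_force: 0.0
```

Request:
send_rows --pt "0 0 0 -0.8 0 1 0.36" --pt "0 0 0 0 0 0 0.36" --pt "0 0 0 0 0 0 0.5" --pt "0 0 0 0 0 0 1" --pt "0 0 0 0 0 0 1" --pt "0 0 0 0 0 0 1"

```text
time: 25.4
position: [0.4386, 0.0403, -0.0199]
ee_rot: [[-0.934, -0.359, 0.001], [-0.359, 0.934, -0.0], [-0.001, -0.0, -1.0]]
ft_force: [-2.9, 0.1, 11.4]
width: 0.0416
grip_force: 59.2
```

Request:
send_rows --pt "0 0 0 0 0 -10 1" --pt "0 0 0 0 0 -30 1" --pt "0 0 0 0 0 -40 1" --pt "0 0 6.9 0 0 0 1" --pt "0 0 6.9 0 0 0 1" --pt "0 0 6.9 0 0 0 1" --pt "0 0 6.9 0 0 0 1" --pt "0 0 6.9 0 0 0 1" --pt "0 0 6.9 0 0 0 1" --pt "0 0 6.9 0 0 0 1"

```text
time: 26.23
position: [0.4381, 0.0403, 0.0593]
ee_rot: [[-0.886, 0.464, -0.0], [0.464, 0.886, 0.0], [0.0, -0.0, -1.0]]
ft_force: [0.5, 0.4, -0.2]
width: 0.0412
grip_force: 60.6
```

Request:
send_rows --pt "0 0 6.9 0 0 0 1" --pt "0 0 6.9 0 0 0 1" --pt "0 0 6.9 0 0 0 1" --pt "0 0 6.9 0 0 0 1" --pt "0 0 6.8 0 0 0 1" --pt "0 0 6.8 0 0 0 1" --pt "0 0 6.8 0 0 0 1" --pt "0 0 6.8 0 0 0 1" --pt "0 0 6.6 0 0 0 1"

```text
time: 26.98
position: [0.4381, 0.0403, 0.0592]
ee_rot: [[-0.017, 1.0, -0.0], [1.0, 0.017, 0.0], [0.0, -0.0, -1.0]]
ft_force: [0.2, 0.8, -0.1]
width: 0.041
grip_force: 60.6
```

Request:
send_rows --pt "0 0 0 -4.6 34 0 1" --pt "0 0 0 -4.6 34 0 1" --pt "0 0 0 -4.6 34 0 1" --pt "0 0 0 -4.6 34 0 1" --pt "0 0 0 -4.6 34 0 1" --pt "0 0 0 -4.6 34 0 1" --pt "0 -4.1 0 0 0 0 1" --pt "0 -4.1 0 0 0 0 1" --pt "0 0 0 0 0 0 1" --pt "0 0 0 0 0 0 1"

```text
time: 27.82
position: [0.6421, 0.0184, 0.0586]
ee_rot: [[-0.025, 1.0, 0.002], [0.99, 0.025, -0.141], [-0.141, -0.002, -0.99]]
ft_force: [0.1, 0.1, -0.7]
width: 0.041
grip_force: 60.7
```

```bash
cat >> h.py <<'E'
def held(zg=-20):
    """held tile's centre offset along tool x, from the wrist view"""
    s=row();p=imaging.read_camera('wrist');m=cork(p['frame'])
    # plane of tile top in tool coords z=zg-6 -> intersect rays in tool frame
    M=p['mount'];K=p['K'];v=np.where(m[:,286]>0)[0];v=v[(v>200)&(v<380)]
    vv=np.array([v.min(),v.max()]);d=np.c_[np.zeros(2),-(vv-K[1,2])/K[1,1],-np.ones(2)]@M[:3,:3].T
    x=M[0,3]*1000+d[:,0]*((zg-6)-M[2,3]*1000)/d[:,2];print('held rows',vv,'x',x,'mid',x.mean())
E
python3 -c "
from h import *
held()"
```

```text
t 27.82 along 114.78 across -0.73 z 58.61 yaw 91.43 pitch 8.12 roll -0.09 F [ 0.1138  0.0619 -0.7009] w 0.04097353742728571 j [-0.0142  0.6258 -0.1237  0.8174 -0.1417  1.5315]
held rows [233 354] x [ 27.0464 -33.3599] mid -3.1567711168025063
```

Request:
send_rows --pt "0 0 0.2 1.5 0.6 20 1" --pt "0 0 0 2.9 0 20 1" --pt "0 0 0 2 0 14 1" --pt "0 0 0 1.3 0 9 1" --pt "0 0 0 0 0 0 1" --pt "0 0 0 0 0 0 1" --pt "0 0 0 0 0 0 1" --pt "0 0 0 0 0 0 1" --pt "0 0 0 0 0 0 1"

```text
time: 28.62
position: [0.6444, 0.0159, -0.003]
ee_rot: [[-0.019, 1.0, 0.005], [0.99, 0.019, -0.143], [-0.143, 0.002, -0.99]]
ft_force: [0.7, 0.0, 0.2]
width: 0.0412
grip_force: 60.7
```

```bash
python3 -c "
from h import *
row()"
```

```text
t 28.62 along 112.23 across 1.52 z -3.01 yaw 91.08 pitch 8.2 roll 0.14 F [0.7078 0.0287 0.1631] w 0.04121194331510926 j [-0.0175  0.698  -0.171   0.694  -0.1429  1.5337]
```

Along needs +1.2, across −0.8, and down about 7 mm.

Request:
send_rows --pt "0 0 0 2 -0.8 6 1" --pt "0 0 0 0 0 0 1" --pt "0 0 0 0 0 0 1" --pt "0 0 0 0 0 0 1"

```text
time: 28.95
position: [0.6426, 0.0173, -0.0105]
ee_rot: [[-0.019, 1.0, 0.003], [0.99, 0.02, -0.142], [-0.143, 0.0, -0.99]]
ft_force: [0.5, -0.2, 0.4]
width: 0.0414
grip_force: 60.8
```

Request:
send_rows --pt "0 0 0 0.1 0 1 1" --pt "0 0 0 0 0 0 1" --pt "0 0 0 0 0 0 1"

```text
time: 29.2
position: [0.6426, 0.0172, -0.0107]
ee_rot: [[-0.019, 1.0, 0.003], [0.99, 0.02, -0.143], [-0.143, 0.001, -0.99]]
ft_force: [-1.6, 0.5, 6.2]
width: 0.0411
grip_force: 62.4
```

```bash
python3 -c "
from h import *
row()"
```

```text
t 29.2 along 113.55 across -0.27 z -10.65 yaw 91.12 pitch 8.2 roll 0.03 F [-1.5729  0.5039  6.1842] w 0.04106476421514052 j [-0.0155  0.7065 -0.1783  0.6804 -0.143   1.5354]
```

Request:
send_rows --pt "0 0 0 0 0.5 -0.9 1" --pt "0 0 0 0 0 0 0.4" --pt "0 0 0 0 0 0 0.36" --pt "0 0 0 0 0 0 0.36" --pt "0 0 0 0 0 -10 0.36" --pt "0 0 0 0 0 -30 0.36" --pt "0 0 0 0 0 -40 0.36" --pt "0 0 0 0 0 -40 0.36" --pt "0 4.1 0 0 0 0 0.36" --pt "0 4.1 0 0 0 0 0.36"

```text
time: 30.03
position: [0.6457, 0.0362, 0.113]
ee_rot: [[-0.023, 1.0, 0.008], [1.0, 0.023, 0.003], [0.003, 0.008, -1.0]]
ft_force: [-0.2, 0.4, -0.6]
width: 0.0545
grip_force: 0.0
```

Request:
send_rows --pt "0 0 0 0 0 0 0.36" --pt "0 0 0 0 0 0 0.36" --pt "0 0 0 0 0 0 0.36"

```text
time: 30.28
position: [0.6422, 0.0344, 0.1079]
ee_rot: [[-0.019, 1.0, -0.001], [1.0, 0.019, -0.001], [-0.001, -0.001, -1.0]]
ft_force: [0.3, 0.9, 0.4]
width: 0.0548
grip_force: 0.0
```

```bash
cat >> h.py <<'E'
def rowcheck():
    s=row();p,C=shot('wrist')
    for r in rects(p,C,.011,cork(p['frame']),2500,20000):
        print(r[0],r[1],r[2],'row ends',(r[0]-O)@u-r[1][0]/2,(r[0]-O)@u+r[1][0]/2,'across',(r[0]-O)@n)
    return p,C
E
python3 -c "
from h import *
p,C=rowcheck();cv2.imwrite('pics/w10.png',p['frame'][:,:,::-1])"
```

```text
t 30.28 along 130.75 across -0.31 z 107.88 yaw 91.1 pitch 0.06 roll -0.04 F [0.3432 0.857  0.4214] w 0.054752848915356866 j [-0.0606  0.5732 -0.0698  0.9284 -0.001   1.491 ]
[643.4871 -24.4128] [145.236   46.4168] -89.16590458154678 row ends -0.71370973144532 144.52229795898438 across -0.2108160900879134
```

Request:
send_rows --pt "0 0 -6.9 0 0 0 0.36" --pt "0 0 -6.9 0 0 0 0.36" --pt "0 0 -6.9 0 0 0 0.36" --pt "0 0 -6.9 0 0 0 0.36" --pt "0 0 -6.9 0 0 0 0.36" --pt "0 0 -6.9 0 0 0 0.36" --pt "0 0 -6.9 0 0 0 0.36" --pt "0 0 -6.9 0 0 0 0.36" --pt "0 0 -6.9 0 0 0 0.36" --pt "0 0 -6.9 0 0 0 0.36"

```text
time: 31.17
position: [0.6422, 0.0353, 0.1074]
ee_rot: [[-0.943, 0.333, -0.001], [0.333, 0.943, -0.001], [0.001, -0.001, -1.0]]
ft_force: [0.2, 0.7, 0.3]
width: 0.0546
grip_force: 0.0
```

Request:
send_rows --pt "0 0 -6.9 0 0 0 0.36" --pt "0 0 -6.9 0 0 0 0.36" --pt "0 0 -6.9 0 0 0 0.36" --pt "0 0 -6.9 0 0 0 0.36" --pt "0 0 -6.9 0 0 0 0.36" --pt "0 0 0 24 30 0 0.36" --pt "0 0 0 24 30 0 0.36" --pt "0 0 0 24 30 0 0.36" --pt "0 0 0 24 30 13 0.36"

```text
time: 31.92
position: [0.5194, 0.1277, 0.0963]
ee_rot: [[-0.968, -0.253, 0.003], [-0.253, 0.968, -0.0], [-0.003, -0.001, -1.0]]
ft_force: [1.2, 0.2, -0.3]
width: 0.0549
grip_force: 0.0
```

Request:
send_rows --pt "0 0 0 24 30 20 0.36" --pt "0 0 0 24 30 30 0.36" --pt "0 0 0 24 30 10 0.36" --pt "0 0 0 0 0 0 0.36" --pt "0 0 0 0 0 0 0.36" --pt "0 0 0 0 0 0 0.36"

```text
time: 32.42
position: [0.4335, 0.1916, 0.0404]
ee_rot: [[-0.967, -0.254, 0.001], [-0.254, 0.967, -0.0], [-0.001, -0.001, -1.0]]
ft_force: [1.6, 0.6, 0.5]
width: 0.0547
grip_force: 0.0
```

```bash
python3 -c "
from h import *
tile()"
```

```text
t 32.42 pos [433.457  191.5558  40.3915] yaw -165.3 F [1.6115 0.5715 0.5352] w 0.05467546946812639 g 0.0 j [ 0.2608  0.3823 -0.6107  0.5765 -0.0008  0.0042]
tile [426.2834 199.6958] [60.2128 45.0188] 14.7 tool delta [ 4.8735  9.6937 -0.0142] turnz 0.0
```

Request:
send_rows --pt "0 0 0 4 8.8 21 0.36" --pt "0 0 0 0 0 25 0.36" --pt "0 0 0 0 0 13 0.36" --pt "0 0 0 0 0 0 0.36" --pt "0 0 0 0 0 0 0.36" --pt "0 0 0 0 0 0 0.36" --pt "0 0 0 0 0 0 0.36" --pt "0 0 0 0 0 0 0.36"

```text
time: 33.13
position: [0.4282, 0.1986, -0.0177]
ee_rot: [[-0.968, -0.252, 0.003], [-0.252, 0.968, 0.001], [-0.003, -0.0, -1.0]]
ft_force: [-0.4, -0.3, -0.2]
width: 0.0547
grip_force: 0.0
```

Request:
send_rows --pt "0 0 0 0.8 1 1.8 0.36" --pt "0 0 0 0 0 0 0.36" --pt "0 0 0 0 0 0 0.36" --pt "0 0 0 0 0 0 0.5" --pt "0 0 0 0 0 0 1" --pt "0 0 0 0 0 0 1" --pt "0 0 0 0 0 0 1"

```text
time: 33.72
position: [0.4259, 0.1993, -0.0198]
ee_rot: [[-0.968, -0.252, 0.001], [-0.252, 0.968, 0.0], [-0.001, -0.0, -1.0]]
ft_force: [-1.9, -1.3, 9.5]
width: 0.041
grip_force: 59.3
```

Request:
send_rows --pt "0 0 0 0 0 -10 1" --pt "0 0 0 0 0 -30 1" --pt "0 0 0 0 0 -40 1" --pt "0 0 6.9 0 0 0 1" --pt "0 0 6.9 0 0 0 1" --pt "0 0 6.9 0 0 0 1" --pt "0 0 6.9 0 0 0 1" --pt "0 0 6.9 0 0 0 1" --pt "0 0 6.9 0 0 0 1" --pt "0 0 6.9 0 0 0 1"

```text
time: 34.55
position: [0.4258, 0.1992, 0.06]
ee_rot: [[-0.829, 0.56, 0.001], [0.56, 0.829, 0.0], [-0.001, 0.0, -1.0]]
ft_force: [-0.3, -0.1, -0.2]
width: 0.041
grip_force: 60.6
```

Request:
send_rows --pt "0 0 6.9 0 0 0 1" --pt "0 0 6.9 0 0 0 1" --pt "0 0 6.9 0 0 0 1" --pt "0 0 6.9 0 0 0 1" --pt "0 0 6.9 0 0 0 1" --pt "0 0 6.9 0 0 0 1" --pt "0 0 6.9 0 0 0 1" --pt "0 0 6.9 0 0 0 1"

```text
time: 35.22
position: [0.4258, 0.1992, 0.0599]
ee_rot: [[-0.013, 1.0, 0.001], [1.0, 0.013, 0.0], [0.0, 0.001, -1.0]]
ft_force: [0.4, 0.2, 0.3]
width: 0.0411
grip_force: 60.6
```

Request:
send_rows --pt "0 0 0 -20.6 30.5 0 1" --pt "0 0 0 -20.6 30.5 0 1" --pt "0 0 0 -20.6 30.5 0 1" --pt "0 0 0 -20.6 30.5 0 1" --pt "0 0 0 -20.6 30.5 0 1" --pt "0 0 0 -20.6 30.5 0 1" --pt "0 0 0 -20.6 30.5 0 1" --pt "0 -4.1 0 0 0 0 1" --pt "0 -4.1 0 0 0 0 1"

```text
time: 35.97
position: [0.6445, 0.0558, 0.0602]
ee_rot: [[-0.013, 1.0, 0.005], [0.989, 0.014, -0.146], [-0.146, 0.003, -0.989]]
ft_force: [0.5, 0.4, -0.7]
width: 0.041
grip_force: 60.7
```

Request:
send_rows --pt "0 0 0 0 0 0 1" --pt "0 0 0 0 0 0 1" --pt "0 0 0 0 0 0 1"

```text
time: 36.22
position: [0.6417, 0.0593, 0.0597]
ee_rot: [[-0.02, 1.0, 0.003], [0.99, 0.02, -0.142], [-0.142, 0.0, -0.99]]
ft_force: [0.1, 0.8, -0.2]
width: 0.0413
grip_force: 60.7
```

```bash
python3 -c "
from h import *
held()"
```

```text
t 36.22 along 155.68 across -0.4 z 59.72 yaw 91.14 pitch 8.14 roll 0.01 F [ 0.0571  0.8335 -0.2113] w 0.04134106781542213 j [ 0.0496  0.6338 -0.1053  0.8358 -0.142   1.6008]
held rows [229 379] x [ 28.8079 -47.8318] mid -9.511941622624885
```

Request:
send_rows --pt "0 0 0 1.9 0.3 20 1" --pt "0 0 0 2.9 0 20 1" --pt "0 0 0 2 0 14 1" --pt "0 0 0 1.4 0 10 1" --pt "0 0 0 0 0 0 1" --pt "0 0 0 0 0 0 1" --pt "0 0 0 0 0 0 1" --pt "0 0 0 0 0 0 1" --pt "0 0 0 0 0 0 1"

```text
time: 37.02
position: [0.6434, 0.0582, -0.0038]
ee_rot: [[-0.019, 1.0, 0.005], [0.99, 0.019, -0.142], [-0.143, 0.002, -0.99]]
ft_force: [-0.2, 0.0, -0.4]
width: 0.0409
grip_force: 60.7
```

```bash
python3 -c "
from h import *
row()"
```

```text
t 37.02 along 154.49 across 1.29 z -3.77 yaw 91.09 pitch 8.19 roll 0.14 F [-0.1558  0.0294 -0.3766] w 0.04090732095702939 j [ 0.0482  0.7072 -0.1544  0.7108 -0.143   1.5999]
```

Request:
send_rows --pt "0 0 0 0.5 -0.4 5.7 1" --pt "0 0 0 0 0 0 1" --pt "0 0 0 0 0 0 1" --pt "0 0 0 0 0 0 1"

```text
time: 37.35
position: [0.6426, 0.0579, -0.0103]
ee_rot: [[-0.019, 1.0, 0.004], [0.99, 0.019, -0.143], [-0.143, 0.002, -0.99]]
ft_force: [1.2, 0.2, 2.9]
width: 0.0408
grip_force: 61.3
```

Request:
send_rows --pt "0 0 0 0.1 0 1 1" --pt "0 0 0 0 0 0 1" --pt "0 0 0 0 0 0 1"

```text
time: 37.6
position: [0.6427, 0.0579, -0.0104]
ee_rot: [[-0.019, 1.0, 0.005], [0.99, 0.02, -0.143], [-0.143, 0.002, -0.99]]
ft_force: [-0.6, 0.3, 7.9]
width: 0.0412
grip_force: 63.0
```

```bash
python3 -c "
from h import *
row()"
```

```text
t 37.6 along 154.21 across 0.58 z -10.44 yaw 91.11 pitch 8.21 roll 0.11 F [-0.5557  0.2864  7.938 ] w 0.041200617466113594 j [ 0.0479  0.7149 -0.1601  0.698  -0.1433  1.5994]
```

Request:
send_rows --pt "0 0 0 0 -0.2 -1.2 1" --pt "0 0 0 0 0 0 0.4" --pt "0 0 0 0 0 0 0.36" --pt "0 0 0 0 0 0 0.36" --pt "0 0 0 0 0 -10 0.36" --pt "0 0 0 0 0 -30 0.36" --pt "0 0 0 0 0 -40 0.36" --pt "0 0 0 0 0 -40 0.36" --pt "0 4.1 0 0 0 0 0.36" --pt "0 4.1 0 0 0 0 0.36"

```text
time: 38.43
position: [0.6442, 0.0772, 0.1129]
ee_rot: [[-0.023, 1.0, 0.008], [1.0, 0.023, 0.003], [0.003, 0.008, -1.0]]
ft_force: [0.0, -1.4, -0.9]
width: 0.0546
grip_force: 0.0
```

Request:
send_rows --pt "0 0 0 0 0 0 0.36" --pt "0 0 0 0 0 0 0.36" --pt "0 0 0 0 0 0 0.36"

```text
time: 38.68
position: [0.6409, 0.0751, 0.1079]
ee_rot: [[-0.019, 1.0, -0.001], [1.0, 0.019, -0.001], [-0.001, -0.001, -1.0]]
ft_force: [0.0, -0.4, -0.5]
width: 0.0541
grip_force: 0.0
```

```bash
python3 -c "
from h import *
p,C=rowcheck();cv2.imwrite('pics/w11.png',p['frame'][:,:,::-1])"
```

```text
t 38.68 along 171.48 across -0.9 z 107.9 yaw 91.1 pitch 0.06 roll -0.04 F [ 0.0215 -0.413  -0.5055] w 0.05411441676711672 j [ 0.0029  0.577  -0.063   0.9316 -0.001   1.5545]
[642.7913  -3.5938] [186.7986  46.6339] -88.75041723251343 row ends -0.6666402795410136 186.1319742224121 across -0.500446778564476
```

Request:
send_rows --pt "0 0 -6.9 0 0 0 0.36" --pt "0 0 -6.9 0 0 0 0.36" --pt "0 0 -6.9 0 0 0 0.36" --pt "0 0 -6.9 0 0 0 0.36" --pt "0 0 -6.9 0 0 0 0.36" --pt "0 0 -6.9 0 0 0 0.36" --pt "0 0 -6.9 0 0 0 0.36" --pt "0 0 -6.9 0 0 0 0.36" --pt "0 0 -6.9 0 0 0 0.36"

```text
time: 39.48
position: [0.6408, 0.076, 0.1074]
ee_rot: [[-0.896, 0.444, -0.001], [0.444, 0.896, -0.001], [0.001, -0.001, -1.0]]
ft_force: [0.3, 0.3, 0.0]
width: 0.0545
grip_force: 0.0
```

Request:
send_rows --pt "0 0 0 31 17.5 0 0.36" --pt "0 0 0 31 17.5 0 0.36" --pt "0 0 0 31 17.5 0 0.36" --pt "0 0 0 31 17.5 13 0.36" --pt "0 0 0 31 17.5 20 0.36" --pt "0 0 0 31 17.5 25 0.36" --pt "0 0 0 30 17.5 10 0.36" --pt "0 0 0 0 0 0 0.36" --pt "0 0 0 0 0 0 0.36" --pt "0 0 0 0 0 0 0.36"

```text
time: 40.32
position: [0.5047, 0.281, 0.0412]
ee_rot: [[-0.893, 0.449, 0.001], [0.449, 0.893, -0.001], [-0.001, -0.0, -1.0]]
ft_force: [0.7, -0.2, -0.0]
width: 0.0546
grip_force: 0.0
```

```bash
python3 -c "
from h import *
tile()"
```

```text
t 40.32 pos [504.7269 281.009   41.1927] yaw 153.29 F [ 0.6795 -0.2332 -0.0235] w 0.05463683741785161 g 0.0 j [ 0.3809  0.5369 -0.3334  0.7001 -0.0011  0.8471]
tile [503.7241 283.7622] [61.029  45.0625] -27.1 tool delta [ 2.1333  2.0086 -0.0031] turnz 0.4
```

Request:
send_rows --pt "0 0 0.4 1.4 1.8 21 0.36" --pt "0 0 0 0 0 25 0.36" --pt "0 0 0 0 0 14 0.36" --pt "0 0 0 0 0 0 0.36" --pt "0 0 0 0 0 0 0.36" --pt "0 0 0 0 0 0 0.36" --pt "0 0 0 0 0 0 0.36" --pt "0 0 0 0 0 0 0.36"

```text
time: 41.03
position: [0.5056, 0.283, -0.0174]
ee_rot: [[-0.889, 0.457, 0.003], [0.457, 0.889, 0.001], [-0.002, 0.002, -1.0]]
ft_force: [0.3, -0.1, -0.5]
width: 0.0549
grip_force: 0.0
```

Request:
send_rows --pt "0 0 0 1 0 2 0.36" --pt "0 0 0 0 0 0 0.36" --pt "0 0 0 0 0 0 0.36" --pt "0 0 0 0 0 0 0.5" --pt "0 0 0 0 0 0 1" --pt "0 0 0 0 0 0 1" --pt "0 0 0 0 0 0 1"

```text
time: 41.62
position: [0.5034, 0.2833, -0.02]
ee_rot: [[-0.89, 0.457, 0.001], [0.457, 0.89, 0.0], [-0.001, 0.0, -1.0]]
ft_force: [-3.3, -1.3, 6.7]
width: 0.0414
grip_force: 59.7
```

Request:
send_rows --pt "0 0 0 0 0 -10 1" --pt "0 0 0 0 0 -30 1" --pt "0 0 0 0 0 -40 1" --pt "0 0 6.9 0 0 0 1" --pt "0 0 6.9 0 0 0 1" --pt "0 0 6.9 0 0 0 1" --pt "0 0 6.9 0 0 0 1" --pt "0 0 6.9 0 0 0 1" --pt "0 0 6.9 0 0 0 1" --pt "0 0 6.9 0 0 0 1"

```text
time: 42.45
position: [0.5035, 0.2833, 0.0599]
ee_rot: [[-0.245, 0.97, 0.001], [0.97, 0.245, 0.0], [-0.0, 0.001, -1.0]]
ft_force: [0.4, 0.1, 0.2]
width: 0.041
grip_force: 60.6
```

Request:
send_rows --pt "0 0 6.7 0 0 0 1" --pt "0 0 6.7 0 0 0 1" --pt "0 0 0 -31 22.5 0 1" --pt "0 0 0 -31 22.5 0 1" --pt "0 0 0 -31 22.5 0 1" --pt "0 0 0 -31 22.5 0 1" --pt "0 0 0 -31 22.5 0 1" --pt "0 0 0 -31 22.5 0 1" --pt "0 -4.1 0 0 0 0 1" --pt "0 -4.1 0 0 0 0 1"

```text
time: 43.28
position: [0.6443, 0.0952, 0.0603]
ee_rot: [[-0.011, 1.0, 0.005], [0.989, 0.012, -0.146], [-0.146, 0.003, -0.989]]
ft_force: [-1.3, 0.1, -1.4]
width: 0.0414
grip_force: 60.7
```

Request:
send_rows --pt "0 0 0 0 0 0 1" --pt "0 0 0 0 0 0 1" --pt "0 0 0 0 0 0 1"

```text
time: 43.53
position: [0.6416, 0.1002, 0.0595]
ee_rot: [[-0.02, 1.0, 0.003], [0.99, 0.02, -0.142], [-0.142, 0.0, -0.99]]
ft_force: [0.1, -0.0, -1.1]
width: 0.0413
grip_force: 60.7
```

```bash
python3 -c "
from h import *
held()"
```

```text
t 43.53 along 196.57 across 0.38 z 59.51 yaw 91.15 pitch 8.14 roll 0.02 F [ 0.072  -0.0273 -1.0858] w 0.04128082396317484 j [ 0.1124  0.6487 -0.0777  0.8573 -0.1415  1.664 ]
held rows [229 379] x [ 28.8079 -47.8318] mid -9.511955382113214
```

Request:
send_rows --pt "0 0 0 2.5 -0.5 20 1" --pt "0 0 0 2.9 0 20 1" --pt "0 0 0 2 0 14 1" --pt "0 0 0 1.4 0 10 1" --pt "0 0 0 0 0 0 1" --pt "0 0 0 0 0 0 1" --pt "0 0 0 0 0 0 1" --pt "0 0 0 0 0 0 1" --pt "0 0 0 0 0 0 1"

```text
time: 44.33
position: [0.6424, 0.0996, -0.0041]
ee_rot: [[-0.019, 1.0, 0.005], [0.99, 0.019, -0.142], [-0.142, 0.002, -0.99]]
ft_force: [-0.6, -0.1, -1.0]
width: 0.0412
grip_force: 60.7
```

```bash
python3 -c "
from h import *
row()"
```

```text
t 44.33 along 195.87 across 1.11 z -4.1 yaw 91.09 pitch 8.19 roll 0.14 F [-0.5671 -0.1086 -0.9861] w 0.04120807921940927 j [ 0.1117  0.7199 -0.1292  0.7325 -0.1425  1.6641]
```

Request:
send_rows --pt "0 0 0 1 -0.3 5.7 1" --pt "0 0 0 0 0 0 1" --pt "0 0 0 0 0 0 1" --pt "0 0 0 0 0 0 1"

```text
time: 44.67
position: [0.6421, 0.0998, -0.0105]
ee_rot: [[-0.019, 1.0, 0.005], [0.99, 0.019, -0.142], [-0.142, 0.002, -0.99]]
ft_force: [2.6, 0.1, 3.0]
width: 0.0409
grip_force: 61.4
```

Request:
send_rows --pt "0 0 0 0.1 0 0.8 1" --pt "0 0 0 0 0 0 1" --pt "0 0 0 0 0 0 1"

```text
time: 44.92
position: [0.6421, 0.0998, -0.0106]
ee_rot: [[-0.019, 1.0, 0.005], [0.99, 0.02, -0.143], [-0.143, 0.002, -0.99]]
ft_force: [0.9, 1.0, 7.7]
width: 0.0414
grip_force: 62.6
```

```bash
python3 -c "
from h import *
row()"
```

```text
t 44.92 along 196.1 across 0.82 z -10.62 yaw 91.1 pitch 8.2 roll 0.14 F [0.866  0.992  7.6876] w 0.04135039861489709 j [ 0.1122  0.7276 -0.134   0.7201 -0.1427  1.6645]
```

Request:
send_rows --pt "0 0 0 0 -0.3 -1.2 1" --pt "0 0 0 0 0 0 0.4" --pt "0 0 0 0 0 0 0.36" --pt "0 0 0 0 0 0 0.36" --pt "0 0 0 0 0 -10 0.36" --pt "0 0 0 0 0 -30 0.36" --pt "0 0 0 0 0 -40 0.36" --pt "0 0 0 0 0 -40 0.36" --pt "0 4.1 0 0 0 0 0.36" --pt "0 4.1 0 0 0 0 0.36"

```text
time: 45.75
position: [0.6431, 0.1192, 0.1127]
ee_rot: [[-0.023, 1.0, 0.008], [1.0, 0.023, 0.004], [0.004, 0.008, -1.0]]
ft_force: [0.3, -0.2, -1.1]
width: 0.0545
grip_force: 0.0
```

Request:
send_rows --pt "0 0 0 0 0 0 0.36" --pt "0 0 0 0 0 0 0.36" --pt "0 0 0 0 0 0 0.36"

```text
time: 46.0
position: [0.6399, 0.1169, 0.1077]
ee_rot: [[-0.019, 1.0, -0.001], [1.0, 0.019, -0.001], [-0.001, -0.001, -1.0]]
ft_force: [-0.0, -0.5, 0.2]
width: 0.0544
grip_force: 0.0
```

```bash
python3 -c "
from h import *
p,C=rowcheck();cv2.imwrite('pics/w12.png',p['frame'][:,:,::-1])"
```

```text
t 46.0 along 213.25 across -1.07 z 107.73 yaw 91.1 pitch 0.07 roll -0.05 F [-0.0044 -0.4828  0.2053] w 0.05442050845924871 j [ 0.0679  0.5865 -0.0466  0.9387 -0.0011  1.6195]
[642.1687  26.9989] [210.9162  46.2656] -88.51739466190338 row ends 17.873348317565913 228.7895317892456 across -0.526383247833275
```

Request:
send_rows --pt "0 0 -6.7 0 0 0 0.36" --pt "0 0 -6.7 0 0 0 0.36" --pt "0 0 -6.7 0 0 0 0.36" --pt "0 0 -6.7 0 0 0 0.36" --pt "0 0 -6.7 0 0 0 0.36" --pt "0 0 -6.7 0 0 0 0.36" --pt "0 0 -6.7 0 0 0 0.36" --pt "0 0 -6.7 0 0 0 0.36" --pt "0 0 -6.7 0 0 0 0.36" --pt "0 0 -6.7 0 0 0 0.36"

```text
time: 46.88
position: [0.6398, 0.1178, 0.1072]
ee_rot: [[-0.931, 0.366, -0.001], [0.366, 0.931, -0.001], [0.001, -0.001, -1.0]]
ft_force: [-0.6, -1.0, -0.1]
width: 0.0545
grip_force: 0.0
```

Request:
send_rows --pt "0 0 -6.7 0 0 0 0.36" --pt "0 0 -6.7 0 0 0 0.36" --pt "0 0 -6.7 0 0 0 0.36" --pt "0 0 -6.4 0 0 0 0.36" --pt "0 0 0 21 33 0 0.36" --pt "0 0 0 21 33 0 0.36" --pt "0 0 0 21 33 0 0.36" --pt "0 0 0 21 33 0 0.36" --pt "0 0 0 21 33 13 0.36"

```text
time: 47.63
position: [0.5225, 0.2753, 0.0966]
ee_rot: [[-0.997, -0.081, 0.004], [-0.081, 0.997, 0.0], [-0.004, 0.0, -1.0]]
ft_force: [1.4, 1.1, 0.3]
width: 0.055
grip_force: 0.0
```

Request:
send_rows --pt "0 0 0 21 33 20 0.36" --pt "0 0 0 21 33 25 0.36" --pt "0 0 0 21 32 10 0.36" --pt "0 0 0 0 0 0 0.36" --pt "0 0 0 0 0 0 0.36" --pt "0 0 0 0 0 0 0.36"

```text
time: 48.13
position: [0.4554, 0.3612, 0.0434]
ee_rot: [[-0.997, -0.082, 0.001], [-0.082, 0.997, -0.001], [-0.001, -0.001, -1.0]]
ft_force: [-0.3, 0.5, 1.0]
width: 0.0544
grip_force: 0.0
```

```bash
python3 -c "
from h import *
tile()"
```

```text
t 48.13 pos [455.429  361.1638  43.4381] yaw -175.3 F [-0.2671  0.4937  0.9966] w 0.05438799924543957 g 0.0 j [ 0.5442  0.5397 -0.321   0.71   -0.0012  0.4622]
tile [451.6148 366.5353] [60.8505 44.6493] 3.3 tool delta [ 3.3617  5.6658 -0.0077] turnz 1.4
```

Request:
send_rows --pt "0 0 1.2 2.6 5 22 0.36" --pt "0 0 0 0 0 26 0.36" --pt "0 0 0 0 0 14 0.36" --pt "0 0 0 0 0 0 0.36" --pt "0 0 0 0 0 0 0.36" --pt "0 0 0 0 0 0 0.36" --pt "0 0 0 0 0 0 0.36" --pt "0 0 0 0 0 0 0.36"

```text
time: 48.85
position: [0.454, 0.3659, -0.017]
ee_rot: [[-0.998, -0.059, 0.003], [-0.059, 0.998, 0.001], [-0.003, 0.001, -1.0]]
ft_force: [0.8, 0.5, 0.7]
width: 0.0547
grip_force: 0.0
```

Request:
send_rows --pt "0 0 0 1.2 0.3 2 0.36" --pt "0 0 0 0 0 0 0.36" --pt "0 0 0 0 0 0 0.36" --pt "0 0 0 0 0 0 0.5" --pt "0 0 0 0 0 0 1" --pt "0 0 0 0 0 0 1" --pt "0 0 0 0 0 0 1"

```text
time: 49.43
position: [0.4514, 0.3658, -0.0196]
ee_rot: [[-0.998, -0.06, 0.001], [-0.06, 0.998, 0.0], [-0.001, 0.0, -1.0]]
ft_force: [-2.1, -1.0, 6.7]
width: 0.0409
grip_force: 59.7
```

Request:
send_rows --pt "0 0 0 0 0 -10 1" --pt "0 0 0 0 0 -30 1" --pt "0 0 0 0 0 -40 1" --pt "0 0 6.6 0 0 0 1" --pt "0 0 6.6 0 0 0 1" --pt "0 0 6.6 0 0 0 1" --pt "0 0 6.6 0 0 0 1" --pt "0 0 6.6 0 0 0 1" --pt "0 0 6.6 0 0 0 1" --pt "0 0 6.6 0 0 0 1"

```text
time: 50.27
position: [0.4514, 0.3658, 0.0602]
ee_rot: [[-0.73, 0.683, 0.001], [0.683, 0.73, 0.0], [-0.0, 0.001, -1.0]]
ft_force: [-0.6, -0.1, -0.9]
width: 0.0411
grip_force: 60.5
```

Request:
send_rows --pt "0 0 6.6 0 0 0 1" --pt "0 0 6.6 0 0 0 1" --pt "0 0 6.6 0 0 0 1" --pt "0 0 6.6 0 0 0 1" --pt "0 0 6.6 0 0 0 1" --pt "0 0 6.6 0 0 0 1" --pt "0 0 6.5 0 0 0 1"

```text
time: 50.85
position: [0.4514, 0.3658, 0.0602]
ee_rot: [[-0.014, 1.0, 0.001], [1.0, 0.014, 0.0], [0.0, 0.001, -1.0]]
ft_force: [0.7, 0.1, 0.4]
width: 0.041
grip_force: 60.5
```

Request:
send_rows --pt "0 0 0 -28.5 23 0 1" --pt "0 0 0 -28.5 23 0 1" --pt "0 0 0 -28.5 23 0 1" --pt "0 0 0 -28.5 23 0 1" --pt "0 0 0 -28.5 23 0 1" --pt "0 0 0 -28.5 23 0 1" --pt "0 0 0 -28.5 23 0 1" --pt "0 0 0 -28.5 23 0 1" --pt "0 -4.1 0 0 0 0 1" --pt "0 -4.1 0 0 0 0 1"

```text
time: 51.68
position: [0.6421, 0.137, 0.0607]
ee_rot: [[-0.012, 1.0, 0.005], [0.989, 0.012, -0.146], [-0.146, 0.003, -0.989]]
ft_force: [-1.0, 1.4, -0.4]
width: 0.041
grip_force: 60.6
```

Request:
send_rows --pt "0 0 0 0 0 0 1" --pt "0 0 0 0 0 0 1" --pt "0 0 0 0 0 0 1"

```text
time: 51.93
position: [0.6394, 0.1417, 0.0598]
ee_rot: [[-0.02, 1.0, 0.003], [0.99, 0.02, -0.142], [-0.142, 0.0, -0.99]]
ft_force: [-0.1, -0.0, -0.1]
width: 0.0408
grip_force: 60.6
```

```bash
python3 -c "
from h import *
held()"
```

```text
t 51.93 along 238.02 across -1.07 z 59.83 yaw 91.15 pitch 8.14 roll 0.02 F [-0.1318 -0.0444 -0.1365] w 0.04077959366230314 j [ 0.1752  0.6641 -0.0474  0.8811 -0.1404  1.7275]
held rows [229 379] x [ 28.8079 -47.8318] mid -9.511956635922324
```

Request:
send_rows --pt "0 0 0 2.5 0.8 20 1" --pt "0 0 0 2.9 0 20 1" --pt "0 0 0 2 0 14 1" --pt "0 0 0 1.4 0 10 1" --pt "0 0 0 0 0 0 1" --pt "0 0 0 0 0 0 1" --pt "0 0 0 0 0 0 1" --pt "0 0 0 0 0 0 1" --pt "0 0 0 0 0 0 1"

```text
time: 52.73
position: [0.6415, 0.1411, -0.0037]
ee_rot: [[-0.019, 1.0, 0.005], [0.99, 0.019, -0.142], [-0.142, 0.002, -0.99]]
ft_force: [-0.5, 0.4, 1.1]
width: 0.0409
grip_force: 60.6
```

```bash
python3 -c "
from h import *
row()"
```

```text
t 52.73 along 237.4 across 0.99 z -3.7 yaw 91.09 pitch 8.18 roll 0.14 F [-0.5366  0.4104  1.1006] w 0.04086028575276562 j [ 0.1743  0.7358 -0.095   0.7598 -0.1414  1.7274]
```

Request:
send_rows --pt "0 0 0 0.9 -0.5 6 1" --pt "0 0 0 0 0 0 1" --pt "0 0 0 0 0 0 1" --pt "0 0 0 0 0 0 1"

```text
time: 53.07
position: [0.6416, 0.1412, -0.0101]
ee_rot: [[-0.019, 1.0, 0.006], [0.99, 0.019, -0.142], [-0.142, 0.003, -0.99]]
ft_force: [1.5, -0.1, 4.0]
width: 0.0408
grip_force: 61.9
```

Request:
send_rows --pt "0 0 0 0.1 0 0.8 1" --pt "0 0 0 0 0 0 1" --pt "0 0 0 0 0 0 1"

```text
time: 53.32
position: [0.6416, 0.1412, -0.0102]
ee_rot: [[-0.019, 1.0, 0.006], [0.99, 0.02, -0.142], [-0.142, 0.004, -0.99]]
ft_force: [0.6, 1.9, 9.1]
width: 0.041
grip_force: 63.4
```

```bash
python3 -c "
from h import *
row()"
```

```text
t 53.32 along 237.54 across 1.11 z -10.22 yaw 91.09 pitch 8.19 roll 0.2 F [0.6444 1.9107 9.1058] w 0.040986013781245154 j [ 0.1747  0.7431 -0.1002  0.7462 -0.1418  1.7276]
```

Request:
send_rows --pt "0 0 0 0 -0.6 -1.4 1" --pt "0 0 0 0 0 0 0.4" --pt "0 0 0 0 0 0 0.36" --pt "0 0 0 0 0 0 0.36" --pt "0 0 0 0 0 -10 0.36" --pt "0 0 0 0 0 -30 0.36" --pt "0 0 0 0 0 -40 0.36" --pt "0 0 0 0 0 -40 0.36" --pt "0 4.1 0 0 0 0 0.36" --pt "0 4.1 0 0 0 0 0.36"

```text
time: 54.15
position: [0.6416, 0.1607, 0.1128]
ee_rot: [[-0.023, 1.0, 0.008], [1.0, 0.023, 0.004], [0.004, 0.008, -1.0]]
ft_force: [-1.4, -0.4, -0.0]
width: 0.0546
grip_force: 0.0
```

Request:
send_rows --pt "0 0 0 0 0 -40 0.36" --pt "0 0 0 0 0 -40 0.36" --pt "0 0 0 0 0 0 0.36" --pt "0 0 0 0 0 0 0.36" --pt "0 0 0 0 0 0 0.36"

```text
time: 54.57
position: [0.6389, 0.1583, 0.1887]
ee_rot: [[-0.019, 1.0, 0.001], [1.0, 0.019, 0.0], [-0.0, 0.001, -1.0]]
ft_force: [0.3, 0.2, 0.4]
width: 0.0544
grip_force: 0.0
```

```bash
python3 - <<'E'
from h import *
p,C=rowcheck()
a=p['frame'][:,:,::-1]
q,D=shot('top');show(rects(q,D,.006,cork(q['frame']),900,20000))
b=q['frame'][:,:,::-1]
cv2.imwrite('pics/w13.png',np.hstack([cv2.resize(a,(400,300)),cv2.resize(b,(400,300))]))
q,D=shot('side');print('side');show(rects(q,D,.006,cork(q['frame']),900,20000))
cv2.imwrite('pics/s13.png',q['frame'][:,:,::-1])
E
```

```text
t 54.57 along 254.64 across -1.25 z 188.72 yaw 91.11 pitch 0.0 roll 0.05 F [0.2552 0.182  0.4442] w 0.05443250075171461 j [ 0.1308  0.5415  0.0907  1.1192 -0.0001  1.6823]
[641.8454  38.6437] [269.6545  46.0009] -88.40732955932617 row ends 0.1529737951660195 269.80745377563477 across -0.6225482434082256
c [ 767.9 -599. ] wh [138.1   8. ] ang -61.6 px [527. 150.]
c [645.4  24.7] wh [242.7  47.6] ang -89.0 px [305. 175.]
side
c [ 766.  -596.9] wh [133.4   8.7] ang -61.1 px [285.  79.]
c [643.3  36.7] wh [275.   47.8] ang -88.8 px [255. 214.]
```

View pics/w13.png

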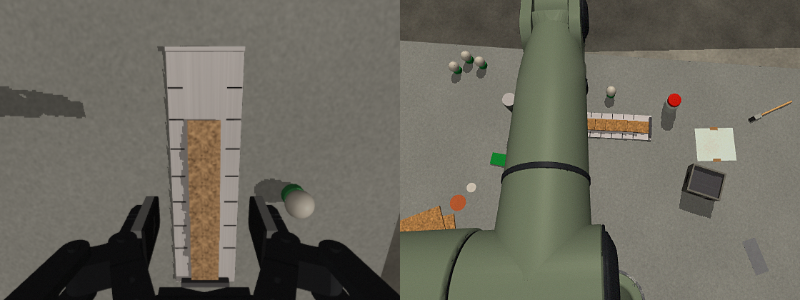

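The left half shows all six tiles in one overlapping row from the bar, its low end on the 270 mm ticks. The right half (top view) shows no cork tile left on the table, the house at (705,182) and the sheet at (715,145). Row length measures 0 to 269.8 mm. Next, the house.

```bash
python3 - <<'E'
from h import *
q,D=shot('top');f=q['frame'][170:300,370:500,::-1]
cv2.imwrite('pics/h1.png',cv2.resize(f,None,fx=4.5,fy=4.5,interpolation=cv2.INTER_CUBIC))
for t,z in (('house_mid',.035),('house',0),('sheet_mid',0)):
    print(t,[(d['p'],(world(q,D,d['xy'],z)*1000).round(1)) for d in nets.spot_point(q,t)])
p=q['frame'].astype(int);w=(p.min(2)>150)
show(rects(q,D,0,w,12000,30000))
E
```

```text
house_mid [(0.91, array([[ 445.5, -297. ,   35. ]])), (0.29, array([[632.1, 105.1,  35. ]]))]
house [(0.79, array([[ 452.1, -300.6,    0. ]]))]
sheet_mid [(0.97, array([[ 608., -360.,    0.]]))]
c [ 601.6 -358.2] wh [150.3 130.5] ang -84.0 px [441. 202.]
```

View pics/h1.png

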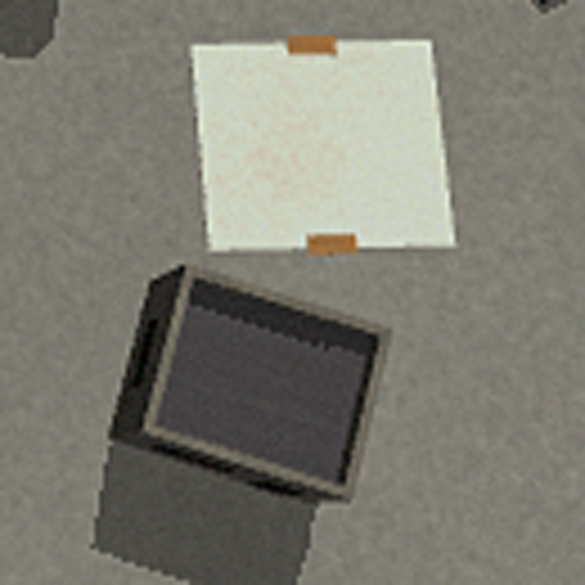

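The crop shows the house's parapet corners at (187,266), (390,329), (350,499) and (147,434). The house is turned about 17° in the image relative to the sheet above it.

```bash
python3 - <<'E'
from h import *
q,D=shot('top')
c=np.array([[187,266],[390,329],[350,499],[147,434]])/4.5+[370,170]
w=world(q,D,c,.07)[:,:2]*1000;print(w,w.mean(0))
for i in range(4):
    e=w[(i+1)%4]-w[i];print(np.hypot(*e),np.degrees(np.arctan2(e[1],e[0])))
E
```

```text
[[ 505.3478 -255.9544]
 [ 478.5623 -370.082 ]
 [ 382.5096 -347.1474]
 [ 409.1014 -235.0754]] [ 443.8803 -302.0648]
117.22871557504135 -103.20815801834547
98.75280837723336 166.57089734852988
115.1835384029821 76.6520277588599
98.48507184035483 -12.23963191429192
```

Request:
send_rows --pt "0 0 -4.9 0 0 0 0.3" --pt "0 0 0 -28.7 -20.2 0 0.3" --pt "0 0 0 -28.7 -20.2 0 0.3" --pt "0 0 0 -28.7 -20.2 0 0.3" --pt "0 0 0 -28.7 -20.2 0 0.3" --pt "0 0 0 -28.7 -20.2 0 0.3" --pt "0 0 0 -28.7 -20.2 0 0.3" --pt "0 0 0 -28.7 -20.2 0 0.3" --pt "0 0 0 -28.7 -20.2 0 0.3" --pt "0 0 0 -28.7 -20.2 0 0.3"

```text
time: 55.8
position: [0.4842, -0.1189, 0.1883]
ee_rot: [[-0.105, 0.994, 0.001], [0.994, 0.105, -0.0], [-0.0, 0.001, -1.0]]
ft_force: [0.2, -0.9, -0.3]
width: 0.0597
grip_force: 0.0
```

Request:
send_rows --pt "0 0 0 -28.7 -20.2 0 0.3" --pt "0 0 0 -28.7 -20.2 0 0.3" --pt "0 0 0 -28.7 -20.2 0 0.3" --pt "0 0 0 0 0 38 0.3" --pt "0 0 0 0 0 38 0.3" --pt "0 0 0 0 0 38 0.3" --pt "0 0 0 0 0 0 0.3" --pt "0 0 0 0 0 0 0.3" --pt "0 0 0 0 0 0 0.3"

```text
time: 56.55
position: [0.435, -0.2101, 0.0758]
ee_rot: [[-0.105, 0.994, 0.002], [0.994, 0.105, -0.001], [-0.001, 0.001, -1.0]]
ft_force: [0.4, -0.6, 0.9]
width: 0.0599
grip_force: 0.0
```

```bash
cat >> h.py <<'E'
S=np.array([601.6,-358.2]);ex=np.array([.9945,.1045]);ey=np.array([-.1045,.9945])
def sh():
    s=sensors.get_state();d=s['position'][:2]*1000-S
    print('t',round(s['time'],2),'sx',(d@ex).round(1),'sy',(d@ey).round(1),'z',(s['position'][2]*1000).round(1),'yaw',yaw(s).round(2),'F',s['ft_force'],'rot',s['ee_rot'][2],'j',s['joints'])
E
python3 -c "
from h import *
sh()"
```

```text
t 56.55 sx -150.2 sy 164.7 z 75.8 yaw 96.03 F [ 0.4334 -0.6088  0.896 ] rot [-0.0009  0.0015 -1.    ] j [-0.6031  0.3438 -0.5514  0.6739  0.0003  0.8626]
```

Request:
send_rows --pt "0 -7 0 0 0 0 0.3" --pt "0 -7 0 0 0 0 0.3" --pt "0 0 0 6.1 0 24.6 0.3" --pt "0 0 0 6.1 0 24.6 0.3" --pt "0 0 0 5 0 20 0.3" --pt "0 0 0 1.2 0 5 0.3" --pt "0 0 0 0 0 0 0.3" --pt "0 0 0 0 0 0 0.3" --pt "0 0 0 0 0 0 0.3"

```text
time: 57.3
position: [0.4359, -0.2107, -0.0002]
ee_rot: [[-0.101, 0.995, 0.029], [0.965, 0.105, -0.242], [-0.244, 0.003, -0.97]]
ft_force: [0.0, -1.1, 0.8]
width: 0.0599
grip_force: 0.0
```

```bash
python3 -c "
from h import *
sh()
q,D=shot('side');u=pix(q,D,[[.434,-.25,.04]])[0].astype(int);v=q['frame'][max(0,u[1]-75):u[1]+75,u[0]-100:u[0]+100,::-1]
cv2.imwrite('pics/h2.png',cv2.resize(v,None,fx=4,fy=4,interpolation=cv2.INTER_CUBIC))"
```

```text
t 57.3 sx -149.4 sy 164.0 z -0.2 yaw 95.96 F [ 0.0327 -1.0555  0.7617] rot [-0.2438  0.0033 -0.9698] j [-0.4652  0.4138 -0.7624  0.257  -0.205   0.987 ]
```

View pics/h2.png

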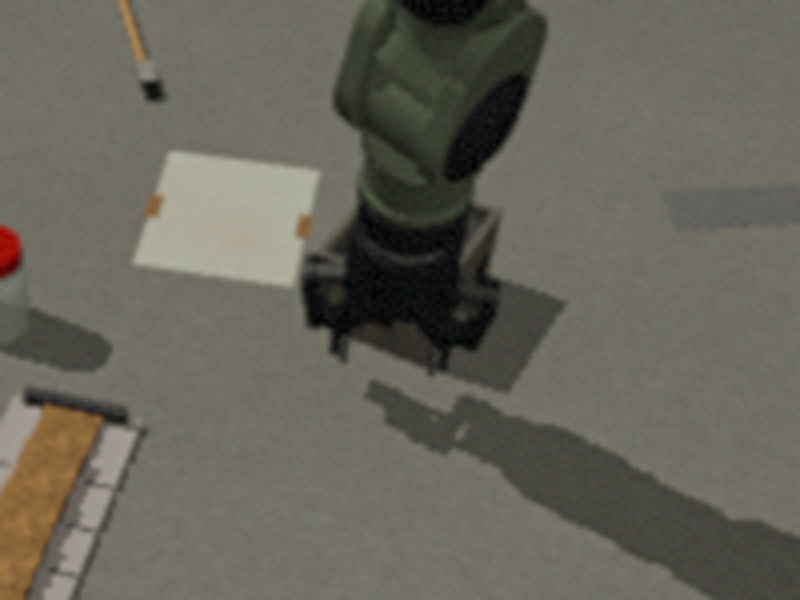

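The open fingers stand just in front of the house's +y wall at (390,350). I'll push slowly.

Request:
send_rows --pt "0 0 0 -4.85 0 1.21 0.3" --pt "0 0 0 -4.85 0 1.21 0.3" --pt "0 0 0 -4.85 0 1.21 0.3" --pt "0 0 0 -4.85 0 1.21 0.3" --pt "0 0 0 -4.85 0 1.21 0.3" --pt "0 0 0 -4.85 0 1.21 0.3" --pt "0 0 0 -4.85 0 1.21 0.3" --pt "0 0 0 -4.85 0 1.21 0.3"

```text
time: 58.02
position: [0.4378, -0.2495, -0.0026]
ee_rot: [[-0.102, 0.995, 0.025], [0.965, 0.105, -0.239], [-0.241, -0.0, -0.971]]
ft_force: [0.8, 1.6, -0.9]
width: 0.0599
grip_force: 1.0
```

Request:
send_rows --pt "0 0 0 -4.85 0 1.21 0.3" --pt "0 0 0 -4.85 0 1.21 0.3" --pt "0 0 0 -4.85 0 1.21 0.3" --pt "0 0 0 -4.85 0 1.21 0.3"

```text
time: 58.35
position: [0.4405, -0.2698, -0.0022]
ee_rot: [[-0.102, 0.994, 0.026], [0.965, 0.105, -0.24], [-0.242, 0.001, -0.97]]
ft_force: [-0.1, 1.5, -0.4]
width: 0.0598
grip_force: 0.7
```

```bash
python3 -c "
from h import *
sh()
for n,z in (('top',0),('side',0)):
    q,D=shot(n)
    for t,z in (('house',0),('house_mid',.035)): print(n,t,[(d['p'],world(q,D,d['xy'],z)[0]*1000) for d in nets.spot_point(q,t)][:1])"
```

```text
t 58.35 sx -151.0 sy 104.7 z -2.2 yaw 96.01 F [-0.1437  1.5273 -0.4453] rot [-0.2419  0.0006 -0.9703] j [-0.5735  0.4486 -0.7035  0.2631 -0.1891  0.8776]
top house []
top house_mid [(0.71, array([641.266 ,  97.4035,  35.    ]))]
side house [(0.84, array([ 451.6272, -320.2153,    0.    ]))]
side house_mid [(0.64, array([ 443.1106, -320.3939,   35.    ]))]
```

Request:
send_rows --pt "0 0 0 -4.85 0 1.0 0.3" --pt "0 0 0 -4.85 0 1.0 0.3" --pt "0 0 0 -4.85 0 1.0 0.3" --pt "0 0 0 -4.85 0 1.0 0.3" --pt "0 0 0 -4.85 0 1.0 0.3" --pt "0 0 0 -4.85 0 1.0 0.3" --pt "0 0 0 -4.85 0 1.0 0.3" --pt "0 0 0 -2.5 0 0.6 0.3" --pt "0 0 0 0 0 0 0.3" --pt "0 0 0 0 0 0 0.3"

```text
time: 59.48
position: [0.4444, -0.307, -0.0005]
ee_rot: [[-0.101, 0.995, 0.026], [0.965, 0.104, -0.241], [-0.243, 0.001, -0.97]]
ft_force: [0.0, -0.5, 0.7]
width: 0.0596
grip_force: 0.0
```

```bash
python3 -c "
from h import *
sh()
q,D=shot('side')
for t,z in (('house',0),('house_mid',.035)): print(t,[(d['p'],world(q,D,d['xy'],z)[0]*1000) for d in nets.spot_point(q,t)][:1])"
```

```text
t 59.48 sx -151.0 sy 67.4 z -0.5 yaw 95.96 F [ 0.0366 -0.4502  0.6514] rot [-0.2427  0.0007 -0.9701] j [-0.6326  0.4694 -0.6561  0.2782 -0.1803  0.8189]
house [(0.6, array([ 454.3706, -357.0402,    0.    ]))]
house_mid []
```

Request:
send_rows --pt "0 0 0 24.3 0 -6 0.3" --pt "0 0 0 -9 0 -38 0.3" --pt "0 0 0 -9 0 -38 0.3" --pt "0 0 0 -9 0 -36 0.3" --pt "0 7 0 0 0 0 0.3" --pt "0 7 0 0 0 0 0.3" --pt "0 0 -7 0 0 0 0.3" --pt "0 0 -7 0 0 0 0.3" --pt "0 0 -7 0 0 0 0.3" --pt "0 0 -7 0 0 0 0.3"

```text
time: 60.47
position: [0.4414, -0.2808, 0.1144]
ee_rot: [[-0.564, 0.826, 0.0], [0.826, 0.564, -0.0], [-0.0, 0.0, -1.0]]
ft_force: [-0.3, 0.9, -0.7]
width: 0.0597
grip_force: 0.0
```

Request:
send_rows --pt "0 0 -7 0 0 0 0.3" --pt "0 0 -7 0 0 0 0.3" --pt "0 0 -7 0 0 0 0.3" --pt "0 0 -7 0 0 0 0.3" --pt "0 0 -7 0 0 0 0.3" --pt "0 0 -7 0 0 0 0.3" --pt "0 0 -7 0 0 0 0.3" --pt "0 0 -7 0 0 0 0.3" --pt "0 0 -6 0 0 0 0.3"

```text
time: 61.22
position: [0.4415, -0.2805, 0.1145]
ee_rot: [[-0.994, -0.111, 0.0], [-0.111, 0.994, -0.0], [-0.0, -0.0, -1.0]]
ft_force: [0.9, 0.2, 0.2]
width: 0.06
grip_force: 0.0
```

Request:
send_rows --pt "0 0 0 24 -30 0 0.3" --pt "0 0 0 24 -30 0 0.3" --pt "0 0 0 24 -30 0 0.3" --pt "0 0 0 0 0 0 0.3" --pt "0 0 0 0 0 0 0.3" --pt "0 0 0 0 0 0 0.3"

```text
time: 61.72
position: [0.3792, -0.3772, 0.1143]
ee_rot: [[-0.995, -0.104, 0.0], [-0.104, 0.995, 0.001], [-0.0, 0.001, -1.0]]
ft_force: [-0.5, 0.4, 0.5]
width: 0.0598
grip_force: 0.0
```

```bash
python3 - <<'E'
from h import *
sh()
p,C=shot('wrist');cv2.imwrite('pics/h3w.png',p['frame'][:,:,::-1])
q,D=shot('top');cv2.imwrite('pics/h3t.png',q['frame'][:,:,::-1])
r,E=shot('side')
for a,A,nm in ((p,C,'wrist'),(q,D,'top'),(r,E,'side')):
    for t,z in (('house',0),('house_mid',.035)): print(nm,t,[(round(d['p'],2),world(a,A,d['xy'],z)[0]*1000) for d in nets.spot_point(a,t)][:1])
a=cv2.resize(p['frame'][:,:,::-1],(400,300));b=cv2.resize(q['frame'][160:295,350:530,::-1],(400,300),interpolation=cv2.INTER_CUBIC)
cv2.imwrite('pics/h3.png',np.hstack([a,b]))
E
```

```text
t 61.72 sx -223.2 sy 4.4 z 114.3 yaw -174.02 F [-0.5145  0.4263  0.5393] rot [-0.0005  0.0007 -1.    ] j [-0.9213  0.3824 -0.3712  0.8176  0.0008 -1.0257]
wrist house [(0.65, array([ 453.567 , -363.2697,    0.    ]))]
wrist house_mid [(0.6, array([ 452.3264, -364.4022,   35.    ]))]
top house [(0.9, array([ 455.3033, -360.1688,    0.    ]))]
top house_mid [(0.75, array([ 452.8827, -363.0933,   35.    ]))]
side house [(0.92, array([ 456.4578, -363.6445,    0.    ]))]
side house_mid [(0.58, array([ 449.6056, -371.006 ,   35.    ]))]
```

```bash
cat >> h.py <<'E'
def rim(p,C,guess):
    """fit the parapet outline (100x120 at z=70): best mean gradient along the 4 projected edges, outer and inner"""
    g=cv2.GaussianBlur(cv2.cvtColor(p['frame'],cv2.COLOR_RGB2GRAY),(3,3),0).astype(np.float32)
    G=np.hypot(cv2.Sobel(g,5,1,0),cv2.Sobel(g,5,0,1))
    t=np.linspace(-1,1,50)
    def pts(x,y,a):
        o=[]
        for hx,hy in ((50,60),(44,54)):
            e=np.r_[np.c_[t*hx,0*t+hy],np.c_[t*hx,0*t-hy],np.c_[0*t+hx,t*hy],np.c_[0*t-hx,t*hy]];o.append(e)
        e=np.vstack(o);c,s=np.cos(np.radians(a)),np.sin(np.radians(a))
        return np.c_[x+c*e[:,0]-s*e[:,1],y+s*e[:,0]+c*e[:,1],0*e[:,0]+70]/1000
    def score(v):
        q=pix(p,C,pts(*v)).astype(np.float32)
        return cv2.remap(G,q[:,0].copy()[None],q[:,1].copy()[None],1)[0].mean()
    best=max(((score((guess[0]+dx,guess[1]+dy,guess[2]+da)),guess[0]+dx,guess[1]+dy,guess[2]+da)
        for dx in range(-16,17,2) for dy in range(-16,17,2) for da in range(-14,15,2)))
    from scipy.optimize import minimize
    r=minimize(lambda v:-score(v),best[1:],method='Nelder-Mead',options=dict(initial_simplex=[np.add(best[1:],d) for d in ([0,0,0],[2,0,0],[0,2,0],[0,0,2])]))
    d=r.x[:2]-S;print('house',r.x,'score',-r.fun,'sx',d@ex,'sy',d@ey,'rel yaw',r.x[2]-6)
    return r.x
E
python3 - <<'E'
from h import *
for n in('top','wrist','side'):
    p,C=shot(n);print(n);rim(p,C,(453,-363,6))
E
```

```text
top
house [ 454.2134 -357.2592  -17.5469] score 139.14158630371094 sx -146.47763365409799 sy 16.33747835707737 rel yaw -23.54685504132779
wrist
house [ 467.2456 -374.9513    9.4255] score 77.77888488769531 sx -135.365957682326 sy -2.619130654364168 rel yaw 3.4255055813548374
side
house [ 451.3048 -356.5441  -17.7061] score 100.53919982910156 sx -149.29550230829219 sy 17.3526457526749 rel yaw -23.706100026367444
```

View pics/h3.png

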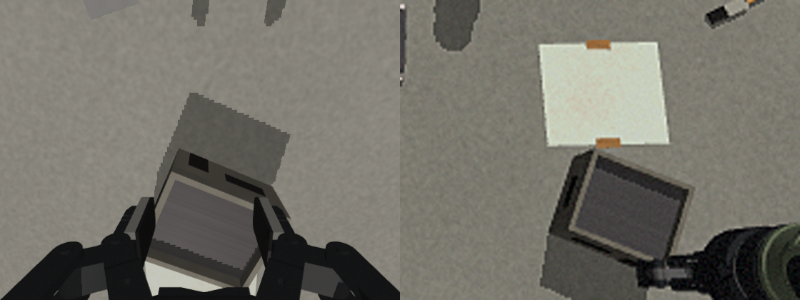

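The wrist and top views show the house still turned, about -18° against the sheet's +6°. Its corner had slipped into the gap between the fingers. I'll set the pusher flush with its present wall and push along an arc.

Request:
send_rows --pt "0 0 5.9 0 0 0 0.3" --pt "0 0 5.9 0 0 0 0.3" --pt "0 0 5.9 0 0 0 0.3" --pt "0 0 5.9 0 0 0 0.3" --pt "0 0 0 5.4 20.8 0 0.3" --pt "0 0 0 5.4 20.8 0 0.3" --pt "0 0 0 0 0 30 0.3" --pt "0 0 0 0 0 0 0.3" --pt "0 0 0 0 0 0 0.3"

```text
time: 63.07
position: [0.3808, -0.3337, 0.0837]
ee_rot: [[-0.953, 0.302, -0.002], [0.302, 0.953, 0.002], [0.002, 0.002, -1.0]]
ft_force: [-0.3, 0.4, 0.3]
width: 0.0597
grip_force: 0.0
```

```bash
python3 - <<'E'
from h import *
sh();s=sensors.get_state()
H=[]
for n in('top','side'):
    p,C=shot(n);H.append(rim(p,C,(453,-357,-15)))
H=np.mean(H,0);e=np.array([np.cos(np.radians(H[2])),np.sin(np.radians(H[2]))])
print(H,'tool delta to 14 mm gap',to_tool(s,[*(H[:2]-75*e-s['position'][:2]*1000),0]),'turnz',-((H[2]+180-yaw(s)+180)%360-180))
E
```

```text
t 63.07 sx -217.0 sy 47.4 z 83.7 yaw 162.42 F [-0.3337  0.4271  0.3096] rot [ 0.0021  0.0016 -1.    ] j [-0.8657  0.3735 -0.4788  0.7212  0.0003 -0.5588]
house [ 451.9429 -362.9357  -17.5658] score 121.13154602050781 sx -149.32888670845006 sy 10.929558330580788 rel yaw -23.565805278791252
house [ 449.9382 -355.9763  -19.75  ] score 100.50833892822266 sx -150.59527060752026 sy 18.06017211332483 rel yaw -25.750006329837163
[ 450.9405 -359.456   -18.6579] tool delta to 14 mm gap [ 0.3474 -1.9067 -0.0023] turnz 1.0750790025450954
```

Request:
send_rows --pt "0 0 0.6 0 -1.5 30 0.3" --pt "0 0 0 0 0 30 0.3" --pt "0 0 0 0 0 16 0.3" --pt "0 0 0 0 0 0 0.3" --pt "0 0 0 0 0 0 0.3" --pt "0 0 0 -5 0 0 0.3" --pt "0 0 0 -5 0 0 0.3" --pt "0 0 0 -5 0 0 0.3" --pt "0 0 0 -5 0 0 0.3"

```text
time: 63.92
position: [0.4009, -0.3432, 0.0095]
ee_rot: [[-0.95, 0.312, 0.001], [0.312, 0.95, -0.001], [-0.001, -0.001, -1.0]]
ft_force: [-2.4, 0.8, 1.5]
width: 0.0598
grip_force: 1.2
```

Request:
send_rows --pt "0 0 -1.5 -5 -1.6 0 0.3" --pt "0 0 -1.5 -5 -1.6 0 0.3" --pt "0 0 -1.5 -5 -1.6 0 0.3" --pt "0 0 -1.5 -5 -1.6 0 0.3" --pt "0 0 -1.5 -5 -1.6 0 0.3" --pt "0 0 -1.5 -5 -1.6 0 0.3" --pt "0 0 -1.5 -5 -1.6 0 0.3" --pt "0 0 -1.5 -5 -1.6 0 0.3"

```text
time: 64.58
position: [0.4367, -0.3641, 0.0084]
ee_rot: [[-0.994, 0.105, 0.0], [0.105, 0.994, -0.0], [-0.0, 0.0, -1.0]]
ft_force: [-1.4, -0.1, 1.4]
width: 0.0599
grip_force: 1.1
```

```bash
python3 - <<'E'
from h import *
sh();s=sensors.get_state()
for n in('top','side'):
    p,C=shot(n);print(n);rim(p,C,(s['position'][0]*1000+60,s['position'][1]*1000-8,yaw(s)-180))
E
```

```text
t 64.58 sx -164.6 sy 11.3 z 8.4 yaw 173.95 F [-1.3691 -0.0587  1.3778] rot [-0.0004  0.     -1.    ] j [-0.825   0.5671 -0.3857  0.6177  0.0003 -0.7195]
top
house [ 498.3429 -373.6709   -5.8308] score 98.32609558105469 sx -104.30592262602926 sy -4.595455899668363 rel yaw -11.83080415774414
side
house [ 497.0572 -366.5576   -7.7401] score 112.37049102783203 sx -104.84120005861686 sy 2.613137257759347 rel yaw -13.740100870894342
```

Request:
send_rows --pt "0 0 -2.25 -5 -2.4 0 0.3" --pt "0 0 -2.25 -5 -2.4 0 0.3" --pt "0 0 -2.25 -5 -2.4 0 0.3" --pt "0 0 -2.25 -5 -2.4 0 0.3" --pt "0 0 -2.25 -5 -2.4 0 0.3" --pt "0 0 -2.25 -5 -2.4 0 0.3" --pt "0 0 -2.25 -5 -2.4 0 0.3" --pt "0 0 -2.25 -5 -2.4 0 0.3"

```text
time: 65.35
position: [0.4768, -0.3818, 0.0083]
ee_rot: [[-0.978, -0.206, 0.001], [-0.206, 0.978, 0.0], [-0.001, -0.0, -1.0]]
ft_force: [-0.8, 0.2, -0.7]
width: 0.06
grip_force: 0.6
```

```bash
python3 - <<'E'
from h import *
sh();s=sensors.get_state()
for n in('top','side'):
    p,C=shot(n);print(n);rim(p,C,(s['position'][0]*1000+60,s['position'][1]*1000-2,yaw(s)-180+(360 if yaw(s)<0 else 0)))
E
```

```text
t 65.35 sx -126.5 sy -10.5 z 8.3 yaw -168.09 F [-0.8268  0.1727 -0.7499] rot [-0.0005 -0.     -1.    ] j [-0.7962  0.6287 -0.2642  0.6775  0.0004 -1.0041]
top
house [ 541.9909 -367.3238   18.0768] score 99.44064331054688 sx -60.23469767162503 sy -2.844468761308798 rel yaw 12.076751615863426
side
house [ 535.0491 -366.1836   10.618 ] score 121.06808471679688 sx -67.01917418783734 sy -0.9851642500486721 rel yaw 4.618046315367856
```

Request:
send_rows --pt "0 0 0 -5 0 0 0.3" --pt "0 0 0 -5 0 0 0.3" --pt "0 0 0 -5 0 0 0.3" --pt "0 0 0 -5 0 0 0.3" --pt "0 0 0 -5 0 0 0.3" --pt "0 0 0 -5 0 0 0.3"

```text
time: 65.95
position: [0.5065, -0.3753, 0.0084]
ee_rot: [[-0.979, -0.205, 0.0], [-0.205, 0.979, 0.0], [-0.0, 0.0, -1.0]]
ft_force: [-1.6, -1.4, -1.3]
width: 0.0598
grip_force: 0.6
```

Request:
send_rows --pt "0 0 0.9 -5 0.9 0 0.3" --pt "0 0 0.9 -5 0.9 0 0.3" --pt "0 0 0.9 -5 0.9 0 0.3" --pt "0 0 0.9 -5 0.9 0 0.3" --pt "0 0 0.9 -5 0.9 0 0.3" --pt "0 0 0.8 -4 0.9 0 0.3" --pt "0 0 0.6 -3 0.6 0 0.3" --pt "0 0 0 0 0 0 0.3" --pt "0 0 0 0 0 0 0.3"

```text
time: 66.7
position: [0.5372, -0.3646, 0.0087]
ee_rot: [[-0.995, -0.103, 0.001], [-0.103, 0.995, -0.0], [-0.001, -0.0, -1.0]]
ft_force: [-0.5, -0.1, -0.8]
width: 0.06
grip_force: 0.0
```

```bash
python3 - <<'E'
from h import *
sh();s=sensors.get_state()
for n in('top','side'):
    p,C=shot(n);print(n);rim(p,C,(603,-358,6));
    f=p['frame'].astype(int);w=(f.min(2)>140)
E
```

```text
t 66.7 sx -64.7 sy 0.4 z 8.7 yaw -174.08 F [-0.5313 -0.1328 -0.7722] rot [-0.0013 -0.0004 -1.    ] j [-0.7102  0.6855 -0.149   0.7351  0.0007 -0.8136]
top
house [ 599.7496 -360.3796    4.4417] score 71.45333862304688 sx -2.0680304082357384 sy -1.9742199640428302 rel yaw -1.5582687231599994
side
house [ 595.5769 -355.2728    5.8959] score 106.4877700805664 sx -5.68409896090236 sy 3.540472288144487 rel yaw -0.10413043593443749
```

Request:
send_rows --pt "0 0 0 -1.7 0 0 0.3" --pt "0 0 0 -1.7 0 0 0.3" --pt "0 0 0 0 0 0 0.3" --pt "0 0 0 10 0 0 0.3" --pt "0 0 0 25 0 0 0.3" --pt "0 0 0 30 0 0 0.3" --pt "0 0 0 0 0 -40 0.3" --pt "0 0 0 0 0 -40 0.3" --pt "0 0 0 40 0 -30 0.3" --pt "0 0 0 40 0 0 0.3"

```text
time: 67.63
position: [0.4058, -0.382, 0.1193]
ee_rot: [[-0.994, -0.106, 0.009], [-0.106, 0.994, -0.009], [-0.008, -0.01, -1.0]]
ft_force: [0.1, -0.9, 0.7]
width: 0.0597
grip_force: 0.0
```

Request:
send_rows --pt "0 0 0 40 0 0 0.3" --pt "0 0 0 0 -40 0 0.3" --pt "0 0 0 0 -40 0 0.3" --pt "0 0 0 0 0 0 0.3" --pt "0 0 0 0 0 0 0.3"

```text
time: 68.05
position: [0.3701, -0.4642, 0.1133]
ee_rot: [[-0.995, -0.1, 0.002], [-0.1, 0.995, -0.001], [-0.001, -0.001, -1.0]]
ft_force: [-0.7, 1.4, 0.6]
width: 0.0599
grip_force: 0.0
```

```bash
python3 - <<'E'
from h import *
sh();ims=[]
for n in('top','side','wrist'):
    p,C=shot(n);print(n);rim(p,C,(603,-358,6))
    cr=rects(p,C,.011,cork(p['frame']),5000,20000)
    for r in cr: print('row',(r[0]-O)@u-r[1][0]/2,(r[0]-O)@u+r[1][0]/2,(r[0]-O)@n_ if False else r[1])
    if n=='top': ims.append(cv2.resize(p['frame'][60:330,170:530,::-1],(400,300),interpolation=cv2.INTER_CUBIC))
    if n=='side': ims.append(cv2.resize(p['frame'][90:360,150:510,::-1],(400,300),interpolation=cv2.INTER_CUBIC))
cv2.imwrite('pics/end.png',np.hstack(ims))
E
```

```text
t 68.05 sx -241.3 sy -81.2 z 113.3 yaw -174.25 F [-0.7309  1.3948  0.6275] rot [-0.0014 -0.0013 -1.    ] j [-1.0223  0.4809 -0.2139  0.8742  0.0007 -1.1227]
top
house [ 601.3857 -361.2981    6.1288] score 149.0662841796875 sx -0.5368749580535562 sy -3.0586792357899673 rel yaw 0.1288378429832644
row 0.30176661743166733 269.7726223303223 [269.4709  48.2915]
side
house [ 595.0736 -354.3132    8.6757] score 107.22709655761719 sx -6.08436503099237 sy 4.547396876063563 rel yaw 2.6756780696388827
row -1212.934499440918 -1077.5378624780274 [135.3966  83.6237]
row -1257.856042107544 -972.5516597833252 [285.3044  69.8848]
row -1438.9125381829836 -963.982972753296 [474.9296  37.5418]
row 0.2230550253296144 273.5751058065796 [273.3521  47.7396]
wrist
house [ 619. -342.   20.] score 0.0 sx 18.997199999999978 sy 14.292599999999991 rel yaw 14.0
```

View pics/end.png

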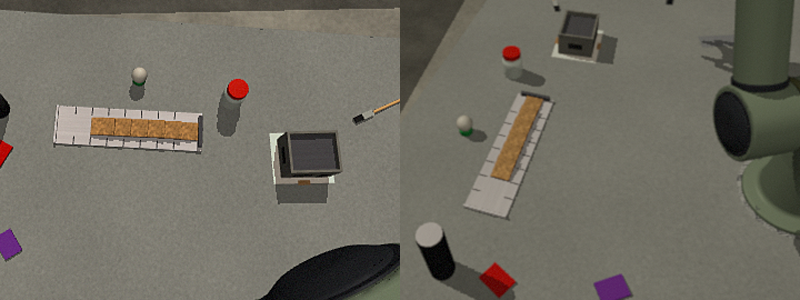

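The final views show six tiles in one row from the bar to the 270 mm ticks and the house squarely on the sheet (offset about 3 mm, 0.1°). The jar, can and ball stand where they were.

```bash
python3 -c "
from plant import ctrl
print(ctrl.close_job())"
```

```text
the job is handed in; nothing more can be done
None
```

I handed the job in at about 68 s of the 210 s: all six cork tiles lie in one overlapping row from the stop bar to the 270 mm ticks, and the house was slid squarely onto the sheet, within about 3 mm by the top camera.

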